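# Flip a lantern's solar panel and fit its junction box

## Task

Take the small solar panel from the orange carton and lay it, cells up, fully home in the pocket of the blue flipper plate, and swing the plate by its red bar all the way over so that the panel drops cells-down into the white nest; then swing the empty plate all the way back. Finally set the black junction box on the middle of the panel's white back, over the blue printed outline, flat, grey side up and with its long side along the panel's long side. Guide the plate all the way both ways, never letting it fall or slam, and leave the multimeter, the lantern base and the tape roll where they are.

Things in the scene. Friction and masses are not known exactly. Their poses are not given: they have to be found in the camera images.
- panel_center (a point): Small solar panel, loose, black-edged slab 60 x 84 x 10 mm (x, y, z), about 110 g; this point is its centre. Its z axis points out of the dark blue cell face (up at the start); the other face is white with a blue 32 x 44 mm outline in its middle, long side along y. It starts cells up on the orange carton. Its two ends are alike: either way round will do.
- carton: Fixed orange carton block, 40 x 74 x 36 mm (x, y, z), the panel lies centred on its top with sides along the carton's, so that the panel overhangs it by 10 mm at its two long edges and 5 mm at its ends. Origin at the centre of its underside.
- jbox_center (a point): Black junction box with a grey top, loose, 26 x 40 x 18 mm (x, y, z), about 40 g, the right way up at the start; this point is its centre. It starts on a fixed cork mat 80 x 100 mm, 6 mm thick.
- pocket (a point): Centre of the pocket floor of the blue plate (moves with it; 53 mm above the table at joint 0). x along the hinge, y from free end to hinge, z out of the pocket. Takes the panel with its 84 mm along y, 2 mm play each side; 7 mm walls leaning outward, 13 mm wall at the hinge. The middle 56 mm of both long sides is cut away to a 44 mm wide floor: fingers pass beside and below the panel, 35 mm free under it.
- nest (a point): Centre of the floor of the fixed white nest, 53 mm above the table, on the other side of the hinge. Same axes as the fixture: x along the hinge, y away from the hinge, z up. Walls 7 mm high leaning outward, 3 mm play for the panel on each side; two sloped lead-ins at the hinge end rise 20 mm above its floor.
- hinge_mid (a point): Middle of the hinge axis, 60 mm above the table, fixed. x along the hinge axis, y to the nest side, z up. Pocket (joint 0) and nest centres are 58 mm from it, at -y and +y. Two hinge posts at 46 mm each way along x, 68 mm high. The fixture's base, 130 x 230 x 10 mm (x, y, z), is centred below this point.
- handle (a point): Middle of the red round grip bar at the plate's free end: 12 mm thick, 80 mm long, parallel to the hinge, 142 mm from its axis and in one plane with it (60 mm above the table at joint 0 or 3.14). 28 mm of free gap between bar and plate; two thin rods join its ends to the plate. It can turn between the fingers of a gripper that stays vertical.
- flipper (a joint): Angle of the flipper plate (rad): 0 lying flat with its pocket up on the -y side, 1.57 upright, 3.14 turned over flat upon the nest (both ends are stops). It weighs 0.3 kg, turns freely and falls to the nearer side when let go. The panel tips out of the pocket into the nest as the plate goes past upright.
- multimeter: Bystander: yellow multimeter lying flat, 70 x 125 x 34 mm (x, y, z), origin at the centre of its underside.
- lantern_base: Bystander: yellow round lantern base, 94 mm across, 44 mm high, origin at the centre of its underside.
- tape_roll: Bystander: empty tape roll lying flat, 90 mm across, 24 mm high, origin at the centre of its underside.
There are look-alikes about, which are no part of the job. Of the things shaped like the part that bears jbox_center, the black one is meant. Of the things that look like the part that bears panel_center, the smaller one is meant.

How it is judged:
By the outcome, as a careful person would: the job done as asked, in the order asked, and still so for the second after the job is handed in, with the robot touching nothing.
It also fails if it takes over 72 s, if anything falls off the work surface, if the arm or the gripper's body presses on something with over 40 N, if the wrist force passes 120 N, or if a joint passes its speed limit or range.

## Robot

A 7-joint arm with a two-finger parallel gripper is mounted at the origin on the work surface. World frame = base frame: x ahead of the robot, y to its left, z up, the work surface at z = 0. Lengths are in m, angles in rad, forces in N, time in s.
With the tool pointing down it reaches from about 0.425 to 1.025 m from the base axis. Payload 3.6 kg.
Tool frame: the origin (TCP) lies midway between the tips of the shut fingers; the grasp point (between the pads) lies 19 mm behind it; z points along the fingers, y is the line along which they close (so a half turn about z gives the same grasp; the last joint's range is limited). The gripper opens to 85 mm and grips with 20 to 120 N. Pads are 22 mm wide; open, the fingers measure 114 mm over their backs; the gripper's body (76 mm by 85 mm) begins 54 mm behind the grasp point. The pads swing forward as they close: fully open they stand 13 mm farther back than shut.
Start: joints at [1.091, 0.591, 0.048, 1.609, -0.033, 0.943, -0.034], TCP at [0.273, -0.672, 0.231] pointing down, gripper open.
Joint ranges: [-2.69, 2.69], [-0.47, 2.24], [-1.27, 1.36], [0.19, 2.51], [-1.53, 4.68], [0.08, 2.07], [-3.09, 3.09]. Speed limits (rad/s): [2.57, 2.57, 3.14, 3.14, 3.14, 3.14, 3.14].

## Interface

Orientations are given as a unit quaternion [w, x, y, z].
In Python, from plant import manip gives the robot as it stands. The module is installed in compiled form; this text tells all that it offers.
- The arm moves only by the tool apply_moves, never from a script. Its argument "plan" is a list of rows, each an object with "offset": the shift along the tool's x, y, z in m, a list of three; "yaw": the turn about the tool's z in rad. In form: [{"offset": [dx, dy, dz], "yaw": yaw}, ...]. A call has 1 to 8 rows; each row shifts and turns the commanded pose from where the row before left it, along the tool's axes as they then stand; what a row does not reach is not made up. A row lasts 1/8 s, in which the tool goes at most 62.5 mm and 10.7 degrees, less where a joint would pass 70% of its speed; a pose out of reach is approached as far as the arm can. A call with a gripper value outside its range is refused whole. "grip" is the opening in per cent of the stroke, from 0 (shut) to 100 (fully open), set as the call begins (left out, the last holds). The fingers move at their own pace and stop on an object; "squeeze" is the grip in N (left out, the last holds). Time passes only in rows, so rows that do not move let the fingers close. It gives the time, the measured TCP pose, the force, the opening and the grip force at its end, in the units of the state.
- manip.observe(): the state, without advancing time (a new reading comes with each control period).
- manip.camera(name): name is "scene" or "top" or "wrist"; returns the picture (420x560x3 uint8, red, green, blue); there is no depth.
- manip.camera_info(name): a dict with "intrinsics" (3x3 intrinsics, pixels), "camera_from_world" (4x4, takes a point from world to camera coordinates). Camera axes: x right, y up, looking along -z (the intrinsics and any distortion apply to the point x, -y, -z); pixel columns grow to the right and rows downward; lengths in m; the calibration is good to about 2 mm. A picture is of the moment at which its call begins: read the wrist's pose just before it. camera_info takes no time and is no camera call; for the wrist camera it gives the pose at the moment of the call.
- manip.sign_off(): hands the job in; it is judged then, once.
The state is a dict: "time": time; "q": joint angles; "joint_velocities": joint speeds; "joint_efforts": joint torques, N m; "tool_pos": TCP position; "tool_rot": TCP orientation; "force": force on the tool from outside, world axes, zero at the start; "torque": the same for the moment, N m; "opening": finger opening in m; "grasp_force": force on a finger pad.
Only numpy, scipy, OpenCV 4.12 (cv2) and the standard library are available. Lean on these libraries where they do the work, as an engineer would, in place of code of your own. Each camera call takes 0.05 s, during which the arm holds its last target. There are 200 camera calls.

## Working session

There is one attempt and no reset: what is moved stays moved. The work goes in short steps, Python scripts to look and compute and a tool call to move; the robot and the scene stay as the last step left them, time stands still between calls to the robot, and variables do not carry over. Pictures are saved under pics/ and viewed, at most 10 in all, crops included, and the job is handed in when it is done.

Besides the shell and the picture viewer there is one more tool, called after ">>>" by a JSON object that holds its "op" and its "data". apply_moves: Moves the arm, as the interface text tells. Its arguments: {"type":"object","properties":{"plan":{"type":"array"},"grip":{"type":"number"},"squeeze":{"type":"number"}},"required":["plan"]}

```bash
mkdir -p pics; python3 - <<'E'
from plant import manip
import cv2,numpy as np
for n in("scene","top"):
    im=manip.camera(n); cv2.imwrite(f"pics/{n}0.png",im[:,:,::-1])
    i=manip.camera_info(n); print(n,np.round(i["intrinsics"],1).tolist(),np.round(i["camera_from_world"],3).tolist(),[k for k in i])
s=manip.observe();print({k:np.round(v,3).tolist() for k,v in s.items()})
E
```

```text
scene [[463.6, 0.0, 278.1], [0.0, 463.6, 212.2], [0.0, 0.0, 1.0]] [[0.731, 0.682, 0.011, -0.363], [-0.385, 0.399, 0.833, 0.186], [0.564, -0.613, 0.554, -1.432], [0.0, 0.0, 0.0, 1.0]] ['intrinsics', 'camera_from_world']
top [[482.7, 0.0, 279.5], [0.0, 482.7, 213.6], [0.0, 0.0, 1.0]] [[0.007, -1.0, -0.004, -0.054], [0.98, 0.006, 0.201, -0.532], [-0.201, -0.006, 0.98, -1.202], [0.0, 0.0, 0.0, 1.0]] ['intrinsics', 'camera_from_world']
{'time': 0.1, 'q': [1.091, 0.592, 0.048, 1.61, -0.033, 0.943, -0.034], 'joint_velocities': [0.0, -0.002, -0.0, -0.003, -0.001, -0.001, 0.0], 'joint_efforts': [0.006, -55.0, 1.554, -19.882, 0.01, 0.004, -0.0], 'tool_pos': [0.273, -0.671, 0.23], 'tool_rot': [-0.001, 0.981, 0.192, -0.0], 'force': [-0.796, -0.03, 0.202], 'torque': [-0.005, 0.036, -0.01], 'grasp_force': 0.0, 'opening': 0.085}
```

View pics/top0.png

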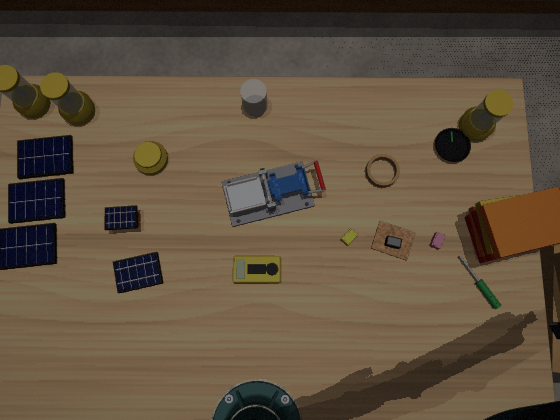

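View pics/scene0.png

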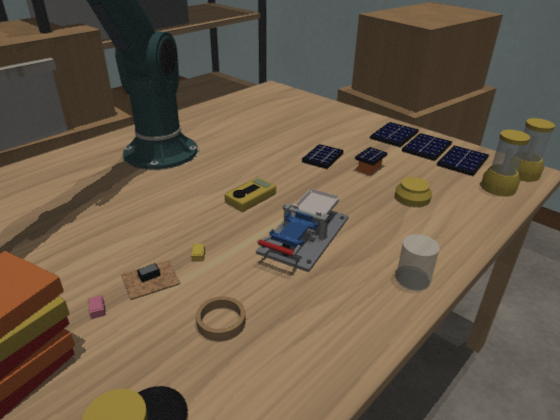

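The top view shows the small panel on its carton at about (121,218), the fixture at (268,193) with the red bar at (319,178), and the black box on the cork mat at (394,242). The multimeter (257,269), lantern base (150,157) and tape roll (382,170) are clear of these. The scene view agrees.

```bash
cat > h.py <<'E'
from plant import manip
import cv2,numpy as np
def ray(info,px):
    K=np.array(info["intrinsics"]);T=np.array(info["camera_from_world"])
    d=np.linalg.inv(K)@np.array([px[0],px[1],1.]);d=np.array([d[0],-d[1],-d[2]])
    R=T[:3,:3];return -R.T@T[:3,3],R.T@d
def plane(info,px,z):
    c,d=ray(info,px);return c+d*(z-c[2])/d[2]
def proj(info,P):
    T=np.array(info["camera_from_world"]);p=T[:3,:3]@np.array(P)+T[:3,3];p=np.array(info["intrinsics"])@np.array([p[0],-p[1],-p[2]])
    return p[:2]/p[2]
def rect(info,mask,z,roi=None,hull=False):
    "largest blob -> world min-area rect on plane z: centre, size, direction of long side"
    m=mask.astype(np.uint8)
    if roi is not None:
        x0,y0,x1,y1=roi;k=np.zeros_like(m);k[y0:y1,x0:x1]=m[y0:y1,x0:x1];m=k
    cs,_=cv2.findContours(m,cv2.RETR_EXTERNAL,cv2.CHAIN_APPROX_NONE)
    if not cs:return None
    c=np.vstack([x for x in cs if len(x)>6]) if hull else max(cs,key=cv2.contourArea)
    w=np.array([plane(info,p,z)[:2] for p in c[:,0]+0.0],np.float32)
    (cx,cy),(a,b),_=r=cv2.minAreaRect(w*1000);bp=cv2.boxPoints(r)
    e=max((bp[1]-bp[0],bp[2]-bp[1]),key=np.linalg.norm)
    return np.round([cx,cy,max(a,b),min(a,b)],1).tolist(),round(float(np.arctan2(e[1],e[0])%np.pi),3)
def tool():
    s=manip.observe();w,x,y,z=s["tool_rot"]
    return np.array(s["tool_pos"]),2*np.arctan2(y,x),s
def hsv(im):return [a.astype(int) for a in cv2.split(cv2.cvtColor(im,cv2.COLOR_RGB2HSV))]
E
python3 - <<'E'
from h import *
im=cv2.imread("pics/top0.png")[:,:,::-1].copy();i=manip.camera_info("top")
H,S,V=hsv(im)
print("panel",rect(i,(H>95)&(H<140)&(S>60)|(V<35),.046,(100,200,145,235),True))
print("bar",rect(i,((H<8)|(H>172))&(S>150)&(V>60),.060,(300,150,340,205)))
print("blue",rect(i,(H>95)&(H<125)&(S>120)&(V>60),.060,(220,155,325,225),True))
print("nest",rect(i,(S<60)&(V>130),.060,(220,155,325,225)))
print("jbox",rect(i,(V<60),.020,(370,220,420,260)),rect(i,(V<60),.006,(370,220,420,260)))
print("tape",rect(i,(H<25)&(S>120)&(V<120),.020,(360,150,404,192)))
big=cv2.resize(im[140:270,90:430],None,fx=2.35,fy=2.35,interpolation=cv2.INTER_CUBIC)
cv2.imwrite("pics/top0z.png",cv2.convertScaleAbs(big,alpha=1.4)[:,:,::-1])
E
```

```text
panel ([521.0, 364.0, 84.0, 60.1], 1.645)
bar ([636.3, -154.2, 78.3, 10.6], 0.259)
blue ([612.5, -72.2, 102.3, 74.1], 1.847)
nest ([574.4, 35.7, 88.1, 46.2], 1.812)
jbox ([465.2, -349.7, 43.1, 30.0], 1.334) ([467.3, -353.0, 43.5, 30.4], 1.334)
tape ([660.4, -329.2, 90.5, 84.4], 2.365)
```

View pics/top0z.png

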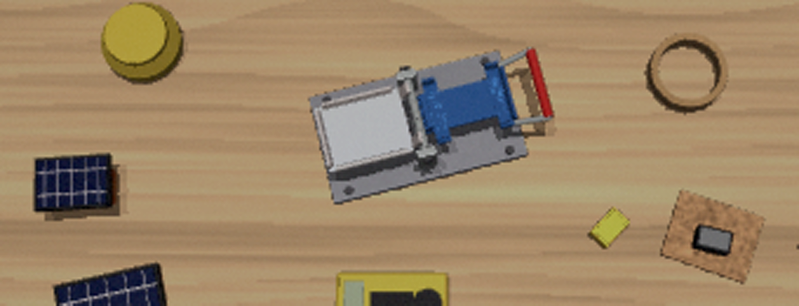

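```bash
cat >> h.py <<'E'
def go(*wps,start=None):
    "wps: (x,y,z,theta,n) world mm; prints rows"
    p,th,s=tool();p=p*1000
    if start: p=np.array(start[:3],float);th=start[3]
    for x,y,z,t,n in wps:
        d=(np.array([x,y,z])-p)/n;dt=((t-th+np.pi/2)%np.pi-np.pi/2)/n
        out=[]
        for k in range(n):
            c,sn=np.cos(th),np.sin(th)
            out.append([[round((c*d[0]+sn*d[1])/1000,4),round((sn*d[0]-c*d[1])/1000,4),round(-d[2]/1000,4)],round(-dt,4)])
            th+=dt
        p=np.array([x,y,z],float);print(x,y,z,round(t,3));[print("  ",o) for o in out]
    print("now",np.round(tool()[0]*1000,1),round(tool()[1],3),"q",np.round(s["q"],2),"F",np.round(s["force"],1),"open",round(s["opening"],4),"gf",round(s["grasp_force"],1),"t",round(s["time"],2))
E
python3 -c "
from h import *
go((520,-150,230,1.0,14),(521,364,230,1.645,14))"
```

```text
520 -150 230 1.0
   [[np.float64(0.0304), np.float64(-0.0278), np.float64(0.0)], np.float64(-0.0439)]
   [[np.float64(0.0316), np.float64(-0.0265), np.float64(0.0)], np.float64(-0.0439)]
   [[np.float64(0.0327), np.float64(-0.0251), np.float64(0.0)], np.float64(-0.0439)]
   [[np.float64(0.0338), np.float64(-0.0236), np.float64(0.0)], np.float64(-0.0439)]
   [[np.float64(0.0348), np.float64(-0.0221), np.float64(0.0)], np.float64(-0.0439)]
   [[np.float64(0.0357), np.float64(-0.0206), np.float64(0.0)], np.float64(-0.0439)]
   [[np.float64(0.0366), np.float64(-0.019), np.float64(0.0)], np.float64(-0.0439)]
   [[np.float64(0.0374), np.float64(-0.0173), np.float64(0.0)], np.float64(-0.0439)]
   [[np.float64(0.0381), np.float64(-0.0157), np.float64(0.0)], np.float64(-0.0439)]
   [[np.float64(0.0387), np.float64(-0.014), np.float64(0.0)], np.float64(-0.0439)]
   [[np.float64(0.0393), np.float64(-0.0123), np.float64(0.0)], np.float64(-0.0439)]
   [[np.float64(0.0398), np.float64(-0.0106), np.float64(0.0)], np.float64(-0.0439)]
   [[np.float64(0.0402), np.float64(-0.0088), np.float64(0.0)], n
[... 743 characters left out ...]
56), np.float64(-0.009), np.float64(-0.0)], np.float64(-0.0461)]
   [[np.float64(0.036), np.float64(-0.0073), np.float64(-0.0)], np.float64(-0.0461)]
   [[np.float64(0.0363), np.float64(-0.0056), np.float64(-0.0)], np.float64(-0.0461)]
   [[np.float64(0.0365), np.float64(-0.004), np.float64(-0.0)], np.float64(-0.0461)]
   [[np.float64(0.0366), np.float64(-0.0023), np.float64(-0.0)], np.float64(-0.0461)]
   [[np.float64(0.0367), np.float64(-0.0006), np.float64(-0.0)], np.float64(-0.0461)]
   [[np.float64(0.0367), np.float64(0.0011), np.float64(-0.0)], np.float64(-0.0461)]
now [ 272.6 -671.   230.2] 0.386 q [ 1.09  0.59  0.05  1.61 -0.03  0.94 -0.03] F [-0.8 -0.   0.2] open 0.0852 gf 0.0 t 0.1
```

>>> {"op": "apply_moves", "data": {"plan": [{"offset": [0.045,-0.04,0],"yaw": -0.07},{"offset": [0.048,-0.037,0],"yaw": -0.07},{"offset": [0.05,-0.034,0],"yaw": -0.07},{"offset": [0.052,-0.031,0],"yaw": -0.07},{"offset": [0.054,-0.027,0],"yaw": -0.07},{"offset": [0.056,-0.023,0],"yaw": -0.07},{"offset": [0.057,-0.019,0],"yaw": -0.07},{"offset": [0.059,-0.015,0],"yaw": -0.07}]}}

```text
time: 1.1
tool_pos: [0.4823, -0.2338, 0.2312]
tool_rot: [-0.0, 0.89, 0.456, -0.0]
force: [0.6, 1.2, -0.3]
opening: 0.0855
grasp_force: 0.0
```

>>> {"op": "apply_moves", "data": {"plan": [{"offset": [0.048,-0.018,0],"yaw": -0.09},{"offset": [0.052,-0.016,0],"yaw": -0.09},{"offset": [0.054,-0.014,0],"yaw": -0.09},{"offset": [0.055,-0.012,0],"yaw": -0.09},{"offset": [0.055,-0.01,0],"yaw": -0.09},{"offset": [0.055,-0.006,0],"yaw": -0.09},{"offset": [0.055,-0.003,0],"yaw": -0.09},{"offset": [0.055,0.0,0],"yaw": -0.07}]}}

```text
time: 2.1
tool_pos: [0.5363, 0.1997, 0.231]
tool_rot: [0.0, 0.679, 0.734, -0.0]
force: [-0.3, 0.1, 0.3]
opening: 0.0852
grasp_force: 0.0
```

```bash
sed -i 's/round((c\*d/float(round((c*d/; ' h.py; python3 - <<'E'
s=open('h.py').read()
s=s.replace("out.append([[float(round((c*d[0]+sn*d[1])/1000,4),round((sn*d[0]-c*d[1])/1000,4),round(-d[2]/1000,4)],round(-dt,4)])","out.append(np.round([(c*d[0]+sn*d[1])/1000,(sn*d[0]-c*d[1])/1000,-d[2]/1000,-dt],4).tolist())")
open('h.py','w').write(s)
E
python3 -c "
from h import *
go((521,364,180,1.645,4))
im=manip.camera('wrist');cv2.imwrite('pics/w1.png',im[:,:,::-1])
i=manip.camera_info('wrist');print(proj(i,(.521,.364,.046)))"
```

```text
521 364 180 1.645
   [0.0413, -0.0007, 0.0128, 0.0007]
   [0.0413, -0.0007, 0.0128, 0.0007]
   [0.0413, -0.0007, 0.0128, 0.0007]
   [0.0413, -0.0008, 0.0128, 0.0007]
now [536.3 199.7 231. ] 1.648 q [-0.12  0.43 -0.42  1.94  0.23  0.82 -0.59] F [-0.3  0.1  0.3] open 0.0852 gf 0.0 t 2.1
[276.24217386   2.95135841]
```

View pics/w1.png

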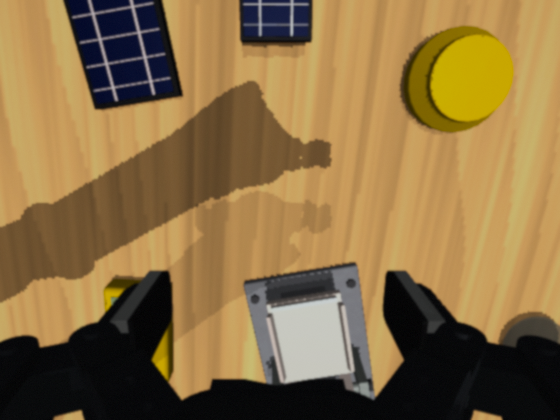

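The wrist picture shows the small panel at the top edge, about (276,10), the lantern base at (460,85), and the nest at (312,338). The camera looks ahead along the tool's +x, so I'll measure the panel again on the way in.

>>> {"op": "apply_moves", "data": {"plan": [{"offset": [0.045,0,0],"yaw": 0},{"offset": [0.045,0,0],"yaw": 0},{"offset": [0,0,0],"yaw": 0}]}}

```text
time: 2.52
tool_pos: [0.5282, 0.2931, 0.2314]
tool_rot: [-0.001, 0.678, 0.736, 0.001]
force: [0.3, 0.2, -0.2]
opening: 0.0853
grasp_force: 0.0
```

```bash
python3 -c "
from h import *
i=manip.camera_info('wrist');im=manip.camera('wrist')
u,v=proj(i,(.521,.364,.046)).astype(int);print(u,v)
H,S,V=hsv(im)
print(rect(i,(H>95)&(H<140)&(S>60)|(V<35),.046,(max(u-75,0),max(v-95,0),u+75,v+95),True))
go((521,364,120,1.645,4),(521,364,22,1.645,4))
"
```

```text
275 106
([521.3, 364.1, 79.4, 56.3], 1.652)
521 364 120 1.645
   [0.0186, -0.0005, 0.0278, 0.0011]
   [0.0186, -0.0005, 0.0278, 0.0011]
   [0.0186, -0.0005, 0.0278, 0.0011]
   [0.0186, -0.0005, 0.0278, 0.0011]
521 364 22 1.645
   [0.0, 0.0, 0.0245, 0.0]
   [0.0, 0.0, 0.0245, 0.0]
   [0.0, 0.0, 0.0245, 0.0]
   [0.0, 0.0, 0.0245, 0.0]
now [528.8 289.8 231. ] 1.65 q [-0.27  0.47 -0.42  1.88  0.25  0.85 -0.74] F [-0.4 -1.6  0.1] open 0.0853 gf 0.0 t 2.58
```

>>> {"op": "apply_moves", "data": {"plan": [{"offset": [0.0186,-0.0005,0.028],"yaw": 0},{"offset": [0.0186,-0.0005,0.028],"yaw": 0},{"offset": [0.0186,-0.0005,0.028],"yaw": 0},{"offset": [0.0186,-0.0005,0.028],"yaw": 0},{"offset": [0,0,0.04],"yaw": 0},{"offset": [0,0,0.03],"yaw": 0},{"offset": [0,0,0.02],"yaw": 0},{"offset": [0,0,0.012],"yaw": 0}]}}

```text
time: 3.58
tool_pos: [0.5225, 0.3607, 0.0163]
tool_rot: [0.0, 0.681, 0.733, -0.001]
force: [0.2, -0.9, 0.9]
opening: 0.0854
grasp_force: 0.0
```

```bash
python3 -c "
from h import *
go((521,364,16,1.645,1))"
```

```text
521 364 16 1.645
   [0.0034, -0.0013, 0.0003, -0.0006]
now [522.5 360.7  16.3] 1.644 q [-0.49  0.78 -0.28  1.92  0.41  0.5  -0.98] F [ 0.2 -0.9  0.9] open 0.0854 gf 0.0 t 3.58
```

>>> {"op": "apply_moves", "data": {"plan": [{"offset": [0.0033,-0.001,0],"yaw": 0},{"offset": [0,0,0],"yaw": 0}]}}

```text
time: 3.82
tool_pos: [0.5214, 0.3664, 0.0183]
tool_rot: [-0.0, 0.68, 0.733, 0.001]
force: [0.3, 0.2, -0.1]
opening: 0.0853
grasp_force: 0.0
```

>>> {"op": "apply_moves", "data": {"plan": [{"offset": [0,0,0],"yaw": 0},{"offset": [0,0,0],"yaw": 0},{"offset": [0,0,0],"yaw": 0},{"offset": [0,0,0],"yaw": 0},{"offset": [0,0,0],"yaw": 0},{"offset": [0,0,0],"yaw": 0}], "grip": 40, "squeeze": 40}}

```text
time: 4.58
tool_pos: [0.5215, 0.3656, 0.0184]
tool_rot: [0.0, 0.68, 0.733, 0.001]
force: [-1.3, -1.0, 5.7]
opening: 0.059
grasp_force: 43.0
```

>>> {"op": "apply_moves", "data": {"plan": [{"offset": [0,0,-0.01],"yaw": 0},{"offset": [0,0,-0.03],"yaw": 0},{"offset": [0,0,-0.04],"yaw": 0},{"offset": [0,0,-0.04],"yaw": 0},{"offset": [0,0,0],"yaw": 0}]}}

```text
time: 5.2
tool_pos: [0.5228, 0.3669, 0.141]
tool_rot: [0.0, 0.68, 0.733, 0.004]
force: [-0.1, 0.3, -1.2]
opening: 0.0592
grasp_force: 43.6
```

```bash
python3 -c "
from h import *
i=manip.camera_info('scene');im=manip.camera('scene')
p,t,s=tool();u,v=proj(i,p).astype(int)
i2=manip.camera_info('wrist');im2=manip.camera('wrist')
a=cv2.resize(im[max(v-80,0):v+60,max(u-90,0):u+90],None,fx=2.2,fy=2.2)
b=cv2.resize(im2,(400,300));h=max(a.shape[0],300);c=np.zeros((h,a.shape[1]+400,3),np.uint8);c[:a.shape[0],:a.shape[1]]=a;c[:300,a.shape[1]:]=b
cv2.imwrite('pics/g1.png',c[:,:,::-1])
go((594,0,127,1.83,8),(614.5,-73,127,1.83,3))"
```

```text
594 0 127 1.83
   [-0.0461, 0.0057, 0.0013, -0.0231]
   [-0.0463, 0.0047, 0.0013, -0.0231]
   [-0.0464, 0.0036, 0.0013, -0.0231]
   [-0.0464, 0.0025, 0.0013, -0.0231]
   [-0.0465, 0.0015, 0.0013, -0.0231]
   [-0.0465, 0.0004, 0.0013, -0.0231]
   [-0.0465, -0.0007, 0.0013, -0.0231]
   [-0.0465, -0.0018, 0.0013, -0.0231]
614.5 -73 127 1.83
   [-0.0253, 0.0004, -0.0, -0.0]
   [-0.0253, 0.0004, -0.0, -0.0]
   [-0.0253, 0.0004, -0.0, -0.0]
now [520.7 364.7 137.4] 1.646 q [-0.43  0.62 -0.37  1.87  0.33  0.71 -0.91] F [-1.  -0.6 -1.6] open 0.0591 gf 43.6 t 5.3
```

View pics/g1.png

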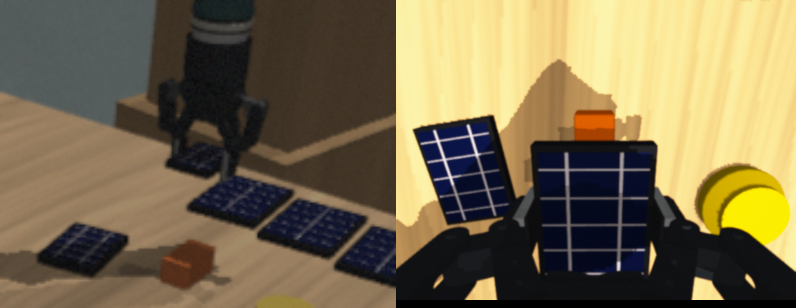

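The panel is held squarely across its 60 mm, level, and the carton is empty. Going over to the pocket; from there the wrist camera looks at the nest and hinge.

>>> {"op": "apply_moves", "data": {"plan": [{"offset": [-0.046,0.0055,0],"yaw": -0.023},{"offset": [-0.0463,0.0047,0],"yaw": -0.023},{"offset": [-0.0465,0.0036,0],"yaw": -0.023},{"offset": [-0.0465,0.0025,0],"yaw": -0.023},{"offset": [-0.0465,0.0015,0],"yaw": -0.023},{"offset": [-0.0465,0.0004,0],"yaw": -0.023},{"offset": [-0.0465,-0.0007,0],"yaw": -0.023},{"offset": [-0.0465,-0.0018,0],"yaw": -0.023}]}}

```text
time: 6.3
tool_pos: [0.5927, -0.0014, 0.1354]
tool_rot: [-0.001, 0.609, 0.793, -0.001]
force: [1.4, -0.4, -1.2]
opening: 0.0591
grasp_force: 43.6
```

>>> {"op": "apply_moves", "data": {"plan": [{"offset": [-0.0253,0.0004,0],"yaw": 0},{"offset": [-0.0253,0.0004,0],"yaw": 0},{"offset": [-0.0253,0.0004,0],"yaw": 0},{"offset": [0,0,0],"yaw": 0},{"offset": [0,0,0],"yaw": 0}]}}

```text
time: 6.92
tool_pos: [0.6135, -0.0714, 0.1362]
tool_rot: [-0.001, 0.609, 0.793, -0.0]
force: [-1.3, 0.2, -1.1]
opening: 0.0589
grasp_force: 43.6
```

```bash
python3 -c "
from h import *
i=manip.camera_info('wrist');im=manip.camera('wrist');np.savez('w2.npz',im=im,K=i['intrinsics'],T=i['camera_from_world'])
for k in range(3): print(np.round(tool()[0]*1000,1))
for P in [(.585,.0392,.06),(.5999,-.0169,.068)]: print(proj(i,P))
cv2.imwrite('pics/w2.png',im[:,:,::-1]);go((614.5,-73,127,1.83,1))"
```

```text
[613.7 -70.8 136.5]
[613.7 -70.8 136.5]
[613.7 -70.8 136.5]
[279.17701176  26.44312497]
[278.9240326  134.55956273]
614.5 -73 127 1.83
   [-0.0023, 0.0002, 0.0095, 0.0019]
now [613.7 -70.8 136.5] 1.832 q [ 0.35  0.61 -0.45  1.91  0.39  0.71 -0.06] F [-0.8  0.7 -0. ] open 0.0594 gf 43.6 t 6.97
```

View pics/w2.png

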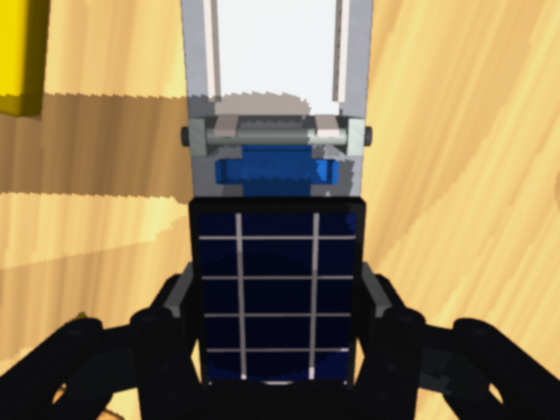

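The picture shows the panel held straight (far edge at row 198, columns 191–365), the hinge axis at row 135 (pin ends at columns 182 and 372), the pocket's hinge wall at rows 157–187, and the nest (210–345) above. Predicted hinge point (279,135) fits.

```bash
python3 -c "
from h import *
d=np.load('w2.npz');im=d['im'];i={'intrinsics':d['K'],'camera_from_world':d['T']}
H,S,V=hsv(im)
g=cv2.cvtColor(im,cv2.COLOR_RGB2GRAY).astype(int)
# panel dark: far-edge rows and side columns
dark=V<45
col=lambda c,r0,r1:[r for r in range(r0,r1) if dark[r,c]][:1]
print('edge rows',[(c,col(c,186,230)) for c in (198,215,235,260,290,320,345,360)])
print('side cols',[(r,np.where(dark[r,150:400])[0][[0,-1]]+150) for r in (205,215,225,240,255)])
blue=(H>100)&(H<125)&(S>150)&(V>90)
print('blue wall',[(r,np.where(blue[r,190:360])[0][[0,-1]]+190) for r in (165,170,175,180)])
wh=(S<45)&(V>200)
print('nest',[(r,np.where(wh[r,190:370])[0][[0,-1]]+190) for r in (20,40,60,80)])
gr=(S<60)
print('hinge gray rows',[(c,[int(g[r,c]) for r in range(120,154,3)]) for c in (225,278,330)])
# base edges on z=.01
print('base',[[np.round(plane(i,(c,r),.010)*1000,1) for c in (x0,x1)] for r,x0,x1 in ((40,184,371),(110,188,364))])
"
```

```text
edge rows [(198, [197]), (215, [197]), (235, [197]), (260, [196]), (290, [196]), (320, [197]), (345, [197]), (360, [199])]
side cols [(205, array([190, 364])), (215, array([190, 363])), (225, array([191, 362])), (240, array([192, 361])), (255, array([193, 361]))]
blue wall [(165, array([216, 338])), (170, array([216, 337])), (175, array([216, 337])), (180, array([216, 337]))]
nest [(20, array([204, 348])), (40, array([205, 347])), (60, array([206, 346])), (80, array([207, 345]))]
hinge gray rows [(225, [119, 119, 120, 127, 141, 133, 102, 97, 77, 91, 97, 97]), (278, [77, 93, 93, 92, 110, 128, 111, 97, 69, 52, 40, 51]), (330, [154, 153, 154, 190, 236, 230, 196, 177, 135, 142, 142, 141])]
base [[array([521.8,  23.4,  10. ]), array([645.7,  56.5,  10. ])], [array([533.2, -21.4,  10. ]), array([656. ,  11.4,  10. ])]]
```

```bash
python3 -c "
from h import *
d=np.load('w2.npz');i={'intrinsics':d['K'],'camera_from_world':d['T']}
def f(px,z):
    w=plane(i,px,z)[:2]*1000-np.array([599.9,-16.9]);t=1.832
    return np.round([w@[np.sin(t),-np.cos(t)],w@[np.cos(t),np.sin(t)]],1)  # (lateral, along u), from hinge guess
print('nest',f((276,20),.055),f((276,80),.055))
print('wall',f((276.7,157),.066),f((276.7,172),.066),f((276.7,187),.066))
print('hinge axis',f((277,134.5),.065),'pins',f((182,135),.062),f((372,135),.062))
for z in (.160,.164,.168): print('panel edge',f((190,199),z),f((277,196.5),z),f((364,199),z))
p=np.array([613.7,-70.8])-np.array([599.9,-16.9]);t=1.832;print('tool',p@[np.sin(t),-np.cos(t)],p@[np.cos(t),np.sin(t)])
"
```

```text
nest [-1.7 62.3] [-1.7 30.5]
wall [ -1.3 -13.2] [ -1.3 -22.2] [ -1.3 -31.4]
hinge axis [-1.1 -0.2] pins [-57.6  -0.7] [55.2 -0.7]
panel edge [-30.6 -14.5] [ -0.8 -13.6] [ 29.  -14.5]
panel edge [-29.6 -13.4] [ -0.8 -12.6] [ 28.  -13.4]
panel edge [-28.6 -12.4] [ -0.8 -11.6] [ 27.  -12.4]
tool -0.5874273761782121 -55.6354646702777
```

>>> {"op": "apply_moves", "data": {"plan": [{"offset": [-0.0023,-0.0006,0.02],"yaw": 0},{"offset": [0,0,0.025],"yaw": 0},{"offset": [0,0,0.02],"yaw": 0},{"offset": [0,0,0.012],"yaw": 0},{"offset": [0,0,0],"yaw": 0},{"offset": [0,0,0],"yaw": 0}]}}

```text
time: 7.72
tool_pos: [0.6153, -0.0749, 0.0608]
tool_rot: [0.0, 0.61, 0.793, 0.0]
force: [0.1, 1.0, -1.3]
opening: 0.0592
grasp_force: 43.6
```

```bash
python3 -c "
from h import *
t=1.832;e=np.array([np.sin(t),-np.cos(t)]);u=np.array([np.cos(t),np.sin(t)])
w=np.array([599.9,-16.9])-57.9*u-1.2*e;print(w)
go((*w,48,1.832,1))
F=[];
"
```

```text
[613.69300766 -73.14591487]
613.6930076569289 -73.14591487189001 48 1.832
   [0.0021, -0.0011, 0.0128, -0.002]
now [615.3 -74.9  60.8] 1.83 q [ 0.31  0.71 -0.38  1.94  0.46  0.57 -0.12] F [ 0.1  1.  -1.3] open 0.0592 gf 43.6 t 7.72
```

```bash
python3 -c "
from h import *
for k in range(3):
    i=manip.camera_info('wrist');im=manip.camera('wrist');print(np.round(tool()[0]*1000,1))
H,S,V=hsv(im);dark=V<45
t=1.832
def f(px,z):
    w=plane(i,px,z)[:2]*1000-np.array([599.9,-16.9])
    return np.round([w@[np.sin(t),-np.cos(t)],w@[np.cos(t),np.sin(t)]],1)
for c in (215,260,290,330): print(c,[f((c,r),.085) for r in range(170,230) if dark[r,c]][:1])
blue=(H>100)&(H<125)&(S>150)&(V>90)
rs=[r for r in range(0,420) if blue[r,190:360].sum()>80];print(rs[:1],rs[-1:],[(np.where(blue[r,150:400])[0][[0,-1]]+150) for r in rs[::6]],[f((277,r),.066) for r in (rs[0],rs[-1])])
cv2.imwrite('pics/w3.png',im[:,:,::-1])
"
```

```text
[615.4 -75.   61. ]
[615.4 -75.1  61.1]
[615.4 -75.1  61.2]
215 [array([-21.1, -17.7])]
260 [array([ -5.7, -17.4])]
290 [array([  4.5, -17.4])]
330 [array([ 18.2, -17.4])]
[155] [190] [array([222, 324]), array([222, 324]), array([222, 324]), array([200, 348]), array([181, 365]), array([182, 364])] [array([ 0.1, -6. ]), array([  0.1, -19.8])]
```

View pics/w3.png

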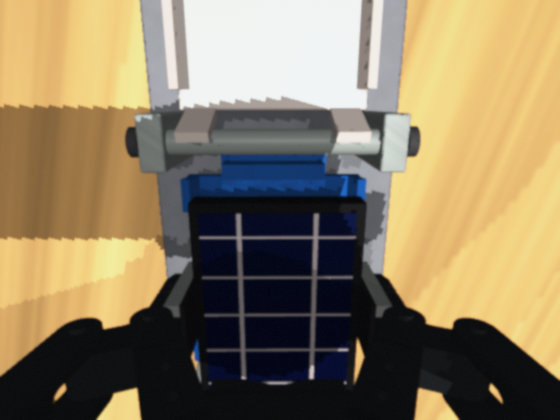

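Panel is straight over the pocket but about 4 px right of it (277 against 273 mid column) and about 2 mm too far from the hinge. Correcting while lowering.

>>> {"op": "apply_moves", "data": {"plan": [{"offset": [0.0018,-0.0013,0],"yaw": 0},{"offset": [0,0,0.008],"yaw": 0},{"offset": [0,0,0.004],"yaw": 0},{"offset": [0,0,0.0],"yaw": 0}]}}

```text
time: 8.38
tool_pos: [0.6125, -0.0737, 0.0476]
tool_rot: [-0.0, 0.61, 0.793, -0.0]
force: [-0.2, -0.0, -1.0]
opening: 0.0594
grasp_force: 43.6
```

```bash
python3 -c "
from h import *
i=manip.camera_info('wrist');im=manip.camera('wrist')
H,S,V=hsv(im);dark=V<45
t=1.832
def f(px,z):
    w=plane(i,px,z)[:2]*1000-np.array([599.9,-16.9])
    return np.round([w@[np.sin(t),-np.cos(t)],w@[np.cos(t),np.sin(t)]],1)
for c in (215,260,290,330): print(c,[f((c,r),.073) for r in range(180,230) if dark[r,c]][:1])
blue=(H>100)&(H<125)&(S>150)&(V>90)
print([(r,np.where(blue[r,150:400])[0][[0,-1]]+150) for r in range(176,200,4) if blue[r].any()])
print([(r,np.where(dark[r,170:390])[0][[0,-1]]+170) for r in (205,215,225)])
go((613.7,-73.1,45,1.832,1))
"
```

```text
215 [array([-23.3, -15.3])]
260 [array([ -8.1, -14.9])]
290 [array([  2. , -14.9])]
330 [array([ 15.5, -15. ])]
[(176, array([334, 335])), (180, array([223, 336])), (184, array([223, 335])), (188, array([200, 361])), (192, array([179, 379])), (196, array([179, 379]))]
[(205, array([189, 365])), (215, array([189, 365])), (225, array([190, 364]))]
613.7 -73.1 45 1.832
   [0.0003, 0.0011, 0.0029, -0.0022]
now [612.7 -73.7  47.9] 1.83 q [ 0.3   0.73 -0.37  1.95  0.48  0.55 -0.13] F [ 0.4 -0.5 -2.1] open 0.0594 gf 43.6 t 8.43
```

>>> {"op": "apply_moves", "data": {"plan": [{"offset": [-0.0006,0.0005,0.002],"yaw": 0},{"offset": [0,0,0.002],"yaw": 0},{"offset": [0,0,0.002],"yaw": 0},{"offset": [0,0,0.001],"yaw": 0}]}}

```text
time: 8.93
tool_pos: [0.6135, -0.0741, 0.0411]
tool_rot: [-0.0, 0.61, 0.793, -0.0]
force: [-0.4, 0.2, -0.7]
opening: 0.0591
grasp_force: 43.6
```

>>> {"op": "apply_moves", "data": {"plan": [{"offset": [0,0,0.001],"yaw": 0},{"offset": [0,0,0],"yaw": 0}]}}

```text
time: 9.18
tool_pos: [0.6135, -0.0741, 0.0402]
tool_rot: [-0.0, 0.61, 0.793, -0.0]
force: [-0.2, -0.1, -0.8]
opening: 0.0589
grasp_force: 43.6
```

>>> {"op": "apply_moves", "data": {"plan": [{"offset": [0,0,0.001],"yaw": 0},{"offset": [0,0,0.001],"yaw": 0}]}}

```text
time: 9.43
tool_pos: [0.6137, -0.0741, 0.0383]
tool_rot: [0.0, 0.61, 0.793, 0.0]
force: [-0.0, -0.2, -1.3]
opening: 0.059
grasp_force: 43.6
```

>>> {"op": "apply_moves", "data": {"plan": [{"offset": [0,0,0.001],"yaw": 0},{"offset": [0,0,0.0005],"yaw": 0}]}}

```text
time: 9.68
tool_pos: [0.6136, -0.0742, 0.0367]
tool_rot: [-0.0, 0.61, 0.793, -0.0]
force: [0.5, -0.4, -1.5]
opening: 0.059
grasp_force: 43.6
```

>>> {"op": "apply_moves", "data": {"plan": [{"offset": [0,0,0.001],"yaw": 0},{"offset": [0,0,0.001],"yaw": 0}]}}

```text
time: 9.93
tool_pos: [0.6136, -0.0742, 0.0354]
tool_rot: [0.0, 0.61, 0.792, -0.0]
force: [-3.2, -0.0, 8.9]
opening: 0.0593
grasp_force: 44.6
```

>>> {"op": "apply_moves", "data": {"plan": [{"offset": [0,0,0],"yaw": 0},{"offset": [0,0,0],"yaw": 0},{"offset": [0,0,0],"yaw": 0},{"offset": [0,0,0],"yaw": 0}], "grip": 82}}

```text
time: 10.42
tool_pos: [0.6136, -0.0741, 0.0347]
tool_rot: [-0.0, 0.61, 0.793, -0.0]
force: [-0.7, 0.4, -0.4]
opening: 0.0702
grasp_force: 0.0
```

```bash
python3 -c "
from h import *
im=manip.camera('top');im2=manip.camera('wrist')
a=cv2.resize(im[150:235,210:340],None,fx=3,fy=3);b=cv2.resize(im2,(400,300));c=np.zeros((300,790,3),np.uint8);c[:255,:390]=a;c[:,390:]=b
cv2.imwrite('pics/p1.png',c[:,:,::-1]);go((613.7,-74,150,1.83,4))"
```

```text
613.7 -74 150 1.83
   [0.0, 0.0, -0.0288, -0.0]
   [0.0, 0.0, -0.0288, -0.0]
   [0.0, 0.0, -0.0288, -0.0]
   [0.0, 0.0, -0.0288, -0.0]
now [613.6 -74.1  34.7] 1.83 q [ 0.29  0.75 -0.35  1.95  0.49  0.52 -0.14] F [-0.3  0.  -0.2] open 0.0703 gf 0.0 t 10.53
```

View pics/p1.png

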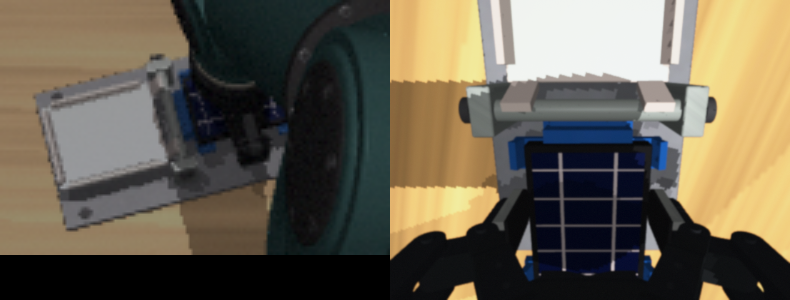

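The top and wrist views show the panel down in the pocket and the fingers clear; contact came at 35 mm. Lifting off and backing away past the bar to check seat and bar from there.

>>> {"op": "apply_moves", "data": {"plan": [{"offset": [0,0,-0.02],"yaw": 0},{"offset": [0,0,-0.05],"yaw": 0},{"offset": [0,0,-0.055],"yaw": 0},{"offset": [-0.05,0,0],"yaw": 0},{"offset": [-0.05,0,0],"yaw": 0},{"offset": [-0.045,0,0],"yaw": 0},{"offset": [0,0,0],"yaw": 0},{"offset": [0,0,0],"yaw": 0}], "grip": 30}}

```text
time: 11.52
tool_pos: [0.6504, -0.2137, 0.1605]
tool_rot: [-0.0, 0.61, 0.792, 0.0]
force: [-0.5, 1.0, -1.7]
opening: 0.059
grasp_force: 48.7
```

```bash
python3 -c "
from h import *
i=manip.camera_info('wrist');im=manip.camera('wrist');H,S,V=hsv(im)
print('bar',rect(i,((H<8)|(H>172))&(S>150)&(V>60),.066))
print('panel',rect(i,(H>100)&(H<140)&(V<75)&(S>60),.063,None))
print(proj(i,(.6363,-.1542,.06)),proj(i,(.6137,-.0741,.063)))
cv2.imwrite('pics/w4.png',im[:,:,::-1]);go((636.3,-154.2,100,0.259,8),(636.3,-154.2,43,.259,3))"
```

```text
bar ([635.0, -155.7, 78.9, 11.3], 0.26)
panel ([657.0, -238.7, 45.5, 24.8], 0.26)
[279.54355096 122.76108062] [277.67390134 -23.06387202]
636.3 -154.2 100 0.259
   [0.0075, 0.0002, 0.0076, -0.1961]
   [0.0073, 0.0016, 0.0076, -0.1961]
   [0.0069, 0.003, 0.0076, -0.1961]
   [0.0062, 0.0043, 0.0076, -0.1961]
   [0.0052, 0.0054, 0.0076, -0.1961]
   [0.004, 0.0063, 0.0076, -0.1961]
   [0.0027, 0.007, 0.0076, -0.1961]
   [0.0013, 0.0074, 0.0076, -0.1961]
636.3 -154.2 43 0.259
   [-0.0, 0.0, 0.019, -0.0]
   [-0.0, 0.0, 0.019, -0.0]
   [-0.0, 0.0, 0.019, -0.0]
now [ 650.6 -212.6  160.4] 1.831 q [ 0.56  0.66 -0.47  1.74  0.38  0.83  0.18] F [ 0.3  0.2 -1.3] open 0.0592 gf 48.7 t 11.57
```

View pics/w4.png

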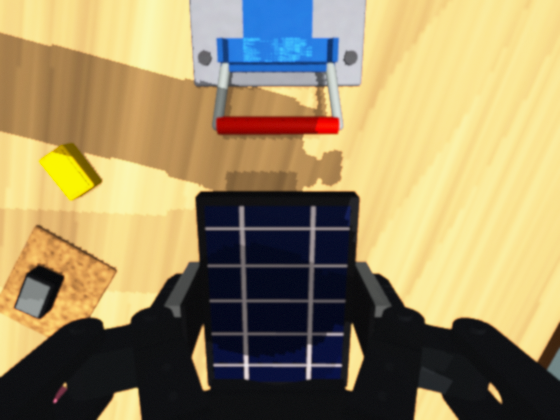

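My slip: the grip value closed the fingers on the panel as I lifted, so it came along. The picture shows it still held level (far edge row 193, columns 197–357), about 14 mm lower in the fingers, with the bar at (278,125) and the pocket empty. I'll take it back and lay it in again.

>>> {"op": "apply_moves", "data": {"plan": [{"offset": [0.045,0,0],"yaw": 0},{"offset": [0.05,0,0],"yaw": 0},{"offset": [0.05,0,0],"yaw": 0},{"offset": [0,0,0.03],"yaw": 0},{"offset": [0,0,0.03],"yaw": 0},{"offset": [0,0,0.015],"yaw": 0},{"offset": [0,0,0.0],"yaw": 0},{"offset": [0,0,0.0],"yaw": 0}]}}

```text
time: 12.58
tool_pos: [0.6145, -0.0737, 0.0858]
tool_rot: [0.001, 0.61, 0.793, 0.001]
force: [-0.0, 0.5, -1.3]
opening: 0.059
grasp_force: 48.7
```

```bash
cat > chk.py <<'E'
from h import *
import sys
i=manip.camera_info('wrist');im=manip.camera('wrist')
H,S,V=hsv(im);dark=V<45
t=1.832
def f(px,z):
    w=plane(i,px,z)[:2]*1000-np.array([599.9,-16.9])
    return np.round([w@[np.sin(t),-np.cos(t)],w@[np.cos(t),np.sin(t)]],1)
zt=tool()[0][2]+float(sys.argv[1])
for c in (215,260,290,330): print(c,[(r,f((c,r),zt)) for r in range(180,230) if dark[r,c]][:1])
blue=(H>100)&(H<125)&(S>150)&(V>90)
print([(r,np.where(blue[r,150:400])[0][[0,-1]]+150) for r in range(150,200,4) if blue[r].any()])
print([(r,(np.where(dark[r,170:390])[0][[0,-1]]+170),f((np.where(dark[r,170:390])[0][[0,-1]]+170).mean()*np.array([1,0])+np.array([0,r]),zt)) for r in (205,215,225)])
g=(S<60)&(V>60);print('hinge rows',[f((278,r),.066) for r in range(110,165) if g[r,278]][::8])
go((613.7,-74.0,55,1.832,1))
E
python3 chk.py .014
```

```text
215 [(191, array([-23.4, -16.4]))]
260 [(191, array([ -6.8, -16.4]))]
290 [(191, array([  4.2, -16.4]))]
330 [(191, array([ 18.9, -16.4]))]
[(154, array([231, 320])), (158, array([231, 319])), (162, array([231, 319])), (166, array([231, 319])), (170, array([212, 340])), (174, array([196, 353])), (178, array([196, 353])), (182, array([197, 354])), (186, array([197, 353])), (190, array([197, 353]))]
[(205, array([196, 358]), array([ -0.6, -21.7])), (215, array([197, 357]), array([ -0.6, -25.6])), (225, array([197, 356]), array([ -0.8, -29.6]))]
hinge rows [array([-0.1, 11.8]), array([-0.1,  8.4]), array([-0.1,  4.9]), array([-0.1,  1.5]), array([-0.1, -2. ])]
613.7 -74.0 55 1.832
   [0.0002, -0.0009, 0.031, -0.0021]
now [614.6 -73.9  86. ] 1.83 q [ 0.33  0.68 -0.41  1.94  0.45  0.61 -0.11] F [ 0.2  0.2 -0.2] open 0.0587 gf 48.7 t 12.62
```

>>> {"op": "apply_moves", "data": {"plan": [{"offset": [0,-0.0007,0.012],"yaw": 0},{"offset": [0,0,0.01],"yaw": 0},{"offset": [0,0,0.004],"yaw": 0},{"offset": [0,0,0],"yaw": 0}]}}

```text
time: 13.12
tool_pos: [0.6126, -0.0743, 0.0582]
tool_rot: [-0.0, 0.61, 0.793, -0.0]
force: [-0.3, -0.1, -1.3]
opening: 0.0587
grasp_force: 48.7
```

```bash
python3 chk.py .014
```

```text
215 [(191, array([-25.3, -16.4]))]
260 [(191, array([ -8.7, -16.4]))]
290 [(191, array([  2.3, -16.4]))]
330 [(191, array([ 17. , -16.4]))]
[(162, array([227, 332])), (166, array([227, 332])), (170, array([228, 332])), (174, array([227, 332])), (178, array([227, 332])), (182, array([205, 356])), (186, array([186, 373])), (190, array([186, 372])), (194, array([187, 373])), (198, array([187, 372]))]
[(205, array([196, 358]), array([ -2.5, -21.8])), (215, array([197, 357]), array([ -2.5, -25.6])), (225, array([197, 356]), array([ -2.7, -29.6]))]
hinge rows [array([-2.1, 12.2]), array([-2.1,  9.3]), array([-2.1,  6.5]), array([-2.1,  3.6]), array([-2.1,  0.7]), array([-2.1, -2.2]), array([-2.1, -5.2])]
613.7 -74.0 55 1.832
   [0.0, 0.0009, 0.0035, -0.0021]
now [612.8 -74.3  58.5] 1.83 q [ 0.31  0.72 -0.38  1.95  0.47  0.57 -0.13] F [ 0.2 -0.2 -1.1] open 0.0587 gf 48.7 t 13.18
```

>>> {"op": "apply_moves", "data": {"plan": [{"offset": [0,0.0008,0.002],"yaw": 0},{"offset": [0,0,0.002],"yaw": 0},{"offset": [0,0,0.002],"yaw": 0},{"offset": [0,0,0.001],"yaw": 0}]}}

```text
time: 13.68
tool_pos: [0.6136, -0.0741, 0.0517]
tool_rot: [-0.0, 0.61, 0.793, -0.0]
force: [-0.2, -0.6, -1.2]
opening: 0.0587
grasp_force: 48.7
```

>>> {"op": "apply_moves", "data": {"plan": [{"offset": [0,0,0.001],"yaw": 0},{"offset": [0,0,0.001],"yaw": 0}]}}

```text
time: 13.92
tool_pos: [0.6137, -0.0741, 0.0498]
tool_rot: [0.0, 0.61, 0.793, -0.0]
force: [-0.1, -0.8, -0.7]
opening: 0.0587
grasp_force: 48.7
```

>>> {"op": "apply_moves", "data": {"plan": [{"offset": [0,0,0.001],"yaw": 0},{"offset": [0,0,0.001],"yaw": 0}]}}

```text
time: 14.18
tool_pos: [0.6137, -0.0741, 0.0477]
tool_rot: [0.0, 0.61, 0.793, 0.0]
force: [-0.7, -0.5, -1.4]
opening: 0.0584
grasp_force: 48.7
```

>>> {"op": "apply_moves", "data": {"plan": [{"offset": [0,0,0.001],"yaw": 0},{"offset": [0,0,0.001],"yaw": 0}]}}

```text
time: 14.42
tool_pos: [0.6137, -0.0741, 0.0457]
tool_rot: [-0.0, 0.61, 0.793, -0.0]
force: [-1.1, 0.4, 4.8]
opening: 0.0586
grasp_force: 49.5
```

Contact at 45.7 mm. Opening, then lifting with the fingers still open.

>>> {"op": "apply_moves", "data": {"plan": [{"offset": [0,0,0],"yaw": 0},{"offset": [0,0,0],"yaw": 0},{"offset": [0,0,0],"yaw": 0},{"offset": [0,0,0],"yaw": 0}], "grip": 85}}

```text
time: 14.92
tool_pos: [0.6137, -0.0741, 0.0458]
tool_rot: [0.0, 0.61, 0.793, -0.0]
force: [-0.3, 0.4, 0.2]
opening: 0.0724
grasp_force: 0.0
```

>>> {"op": "apply_moves", "data": {"plan": [{"offset": [0,0,-0.015],"yaw": 0},{"offset": [0,0,-0.05],"yaw": 0},{"offset": [0,0,-0.05],"yaw": 0},{"offset": [-0.05,0,0],"yaw": 0},{"offset": [-0.05,0,0],"yaw": 0},{"offset": [-0.045,0,0],"yaw": 0},{"offset": [0,0,0],"yaw": 0}]}}

```text
time: 15.8
tool_pos: [0.6509, -0.2211, 0.1615]
tool_rot: [0.002, 0.613, 0.79, -0.001]
force: [-0.1, -0.2, -0.1]
opening: 0.0723
grasp_force: 0.0
```

```bash
python3 -c "
from h import *
i=manip.camera_info('wrist');im=manip.camera('wrist');H,S,V=hsv(im)
print('bar',rect(i,((H<8)|(H>172))&(S>150)&(V>60),.066))
cv2.imwrite('pics/w5.png',im[:,:,::-1]);go((635.3,-155.3,100,0.26,9),(635.3,-155.3,43,.26,3))"
```

```text
bar ([635.0, -155.8, 79.0, 11.5], 0.262)
635.3 -155.3 100 0.26
   [0.0071, 0.0001, 0.0068, 0.1739]
   [0.007, -0.0012, 0.0068, 0.1739]
   [0.0067, -0.0023, 0.0068, 0.1739]
   [0.0062, -0.0035, 0.0068, 0.1739]
   [0.0055, -0.0045, 0.0068, 0.1739]
   [0.0046, -0.0054, 0.0068, 0.1739]
   [0.0036, -0.0061, 0.0068, 0.1739]
   [0.0025, -0.0066, 0.0068, 0.1739]
   [0.0013, -0.007, 0.0068, 0.1739]
635.3 -155.3 43 0.26
   [0.0, 0.0, 0.019, 0.0]
   [0.0, 0.0, 0.019, 0.0]
   [0.0, 0.0, 0.019, 0.0]
now [ 650.7 -217.2  161.4] 1.825 q [ 0.56  0.66 -0.47  1.74  0.38  0.84  0.18] F [-0.6  0.6 -0.1] open 0.0727 gf 0.0 t 15.85
```

View pics/w5.png

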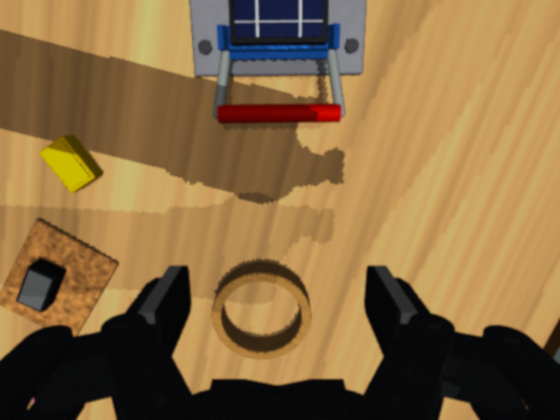

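Picture shows the panel lying in the pocket within the walls (near edge at row 40, blue end wall at 45–60) and the red bar at row 113, columns 218–341. Now to the bar, fingers narrowed to about 26 mm.

>>> {"op": "apply_moves", "data": {"plan": [{"offset": [0.0078,0,0.007],"yaw": 0.18},{"offset": [0.0077,-0.0014,0.007],"yaw": 0.18},{"offset": [0.0073,-0.0028,0.007],"yaw": 0.18},{"offset": [0.0067,-0.004,0.007],"yaw": 0.18},{"offset": [0.0059,-0.0051,0.007],"yaw": 0.18},{"offset": [0.0048,-0.0061,0.007],"yaw": 0.18},{"offset": [0.0036,-0.0069,0.007],"yaw": 0.18},{"offset": [0.0023,-0.0074,0.007],"yaw": 0.18}], "grip": 30}}

```text
time: 16.85
tool_pos: [0.6345, -0.1509, 0.1052]
tool_rot: [-0.001, 0.981, 0.192, 0.0]
force: [-0.7, 0.6, 0.5]
opening: 0.0258
grasp_force: 0.0
```

>>> {"op": "apply_moves", "data": {"plan": [{"offset": [0,0,0.005],"yaw": 0.125},{"offset": [0,0,0],"yaw": 0}]}}

```text
time: 17.1
tool_pos: [0.6344, -0.1512, 0.0999]
tool_rot: [-0.001, 0.991, 0.134, -0.0]
force: [0.0, -0.5, -0.2]
opening: 0.0254
grasp_force: 0.0
```

```bash
python3 -c "
from h import *
go((635.1,-155.6,80,.261,1),(635.1,-155.6,43,.261,3))"
```

```text
635.1 -155.6 80 0.261
   [-0.0004, 0.0044, 0.0199, 0.0084]
635.1 -155.6 43 0.261
   [0.0, 0.0, 0.0123, -0.0]
   [0.0, 0.0, 0.0123, -0.0]
   [0.0, 0.0, 0.0123, -0.0]
now [ 634.4 -151.2   99.9] 0.269 q [ 0.18  0.66 -0.03  1.86  0.03  0.62 -1.16] F [ 0.  -0.5 -0.2] open 0.0254 gf 0.0 t 17.1
```

>>> {"op": "apply_moves", "data": {"plan": [{"offset": [0,0.0042,0.015],"yaw": 0.008},{"offset": [0,0,0.015],"yaw": 0},{"offset": [0,0,0.015],"yaw": 0},{"offset": [0,0,0.01],"yaw": 0},{"offset": [0,0,0],"yaw": 0}]}}

```text
time: 17.73
tool_pos: [0.6349, -0.1579, 0.0434]
tool_rot: [-0.0, 0.992, 0.128, -0.001]
force: [0.3, 0.3, 0.8]
opening: 0.0258
grasp_force: 0.0
```

>>> {"op": "apply_moves", "data": {"plan": [{"offset": [0,0,0],"yaw": 0},{"offset": [0,0,0],"yaw": 0},{"offset": [0,0,0],"yaw": 0},{"offset": [0,0,0],"yaw": 0}], "grip": 5, "squeeze": 40}}

```text
time: 18.23
tool_pos: [0.6355, -0.1569, 0.0448]
tool_rot: [-0.001, 0.992, 0.128, -0.0]
force: [-0.5, 4.3, -2.1]
opening: 0.0104
grasp_force: 39.0
```

```bash
python3 -c "
from h import *
p,t,s=tool();go((635.1,-155.6,43,.261,1))
a=np.linspace(0,np.pi,33);R=142
d=np.c_[R*(np.cos(a[:-1])-np.cos(a[1:])),R*(np.sin(a[1:])-np.sin(a[:-1]))]  # along u, up
print(np.round(d,1).tolist(), 'u in tool', np.cos(1.831-t),np.sin(t-1.831))"
```

```text
635.1 -155.6 43 0.261
   [-0.0001, -0.0013, 0.0018, -0.0034]
now [ 635.5 -156.9   44.8] 0.258 q [ 0.19  0.74 -0.02  1.88  0.03  0.53 -1.16] F [-0.5  4.3 -2.1] open 0.0104 gf 39.0 t 18.23
[[0.7, 13.9], [2.0, 13.8], [3.4, 13.5], [4.7, 13.1], [6.0, 12.6], [7.2, 12.0], [8.3, 11.2], [9.4, 10.3], [10.3, 9.4], [11.2, 8.3], [12.0, 7.2], [12.6, 6.0], [13.1, 4.7], [13.5, 3.4], [13.8, 2.0], [13.9, 0.7], [13.9, -0.7], [13.8, -2.0], [13.5, -3.4], [13.1, -4.7], [12.6, -6.0], [12.0, -7.2], [11.2, -8.3], [10.3, -9.4], [9.4, -10.3], [8.3, -11.2], [7.2, -12.0], [6.0, -12.6], [4.7, -13.1], [3.4, -13.5], [2.0, -13.8], [0.7, -13.9]] u in tool -0.0025794991349177418 -0.9999966730865723
```

>>> {"op": "apply_moves", "data": {"plan": [{"offset": [0,-0.0007,-0.0139],"yaw": 0},{"offset": [0,-0.002,-0.0138],"yaw": 0},{"offset": [0,-0.0034,-0.0135],"yaw": 0},{"offset": [0,-0.0047,-0.0131],"yaw": 0},{"offset": [0,-0.006,-0.0126],"yaw": 0},{"offset": [0,-0.0072,-0.012],"yaw": 0},{"offset": [0,-0.0083,-0.0112],"yaw": 0},{"offset": [0,-0.0094,-0.0103],"yaw": 0}]}}

```text
time: 19.23
tool_pos: [0.6255, -0.1194, 0.1464]
tool_rot: [0.001, 0.992, 0.127, 0.001]
force: [1.0, 0.3, -4.6]
opening: 0.0102
grasp_force: 38.8
```

>>> {"op": "apply_moves", "data": {"plan": [{"offset": [0,-0.0103,-0.0094],"yaw": 0},{"offset": [0,-0.0112,-0.0083],"yaw": 0},{"offset": [0,-0.012,-0.0072],"yaw": 0},{"offset": [0,-0.0126,-0.006],"yaw": 0},{"offset": [0,-0.0131,-0.0047],"yaw": 0},{"offset": [0,-0.0135,-0.0034],"yaw": 0},{"offset": [0,-0.0138,-0.002],"yaw": 0},{"offset": [0,-0.0139,-0.0007],"yaw": 0}]}}

```text
time: 20.23
tool_pos: [0.6001, -0.0234, 0.1906]
tool_rot: [0.002, 0.992, 0.127, 0.001]
force: [-3.7, -3.6, 1.1]
opening: 0.0099
grasp_force: 41.5
```

>>> {"op": "apply_moves", "data": {"plan": [{"offset": [0,-0.0139,0.0007],"yaw": 0},{"offset": [0,-0.0138,0.002],"yaw": 0},{"offset": [0,-0.0135,0.0034],"yaw": 0},{"offset": [0,-0.0131,0.0047],"yaw": 0},{"offset": [0,-0.0126,0.006],"yaw": 0},{"offset": [0,-0.012,0.0072],"yaw": 0},{"offset": [0,-0.0112,0.0083],"yaw": 0},{"offset": [0,-0.0103,0.0094],"yaw": 0}]}}

```text
time: 21.22
tool_pos: [0.5732, 0.0775, 0.1444]
tool_rot: [-0.0, 0.992, 0.128, -0.001]
force: [-3.4, -0.9, 3.7]
opening: 0.0102
grasp_force: 46.7
```

```bash
python3 -c "
from h import *
t0=1.829;u=np.array([np.cos(t0),np.sin(t0)]);s=np.array([635.5,-156.9])
w=s+142*(1+np.cos(np.pi/4))*u;go((*np.round(w,1),145,.258,1))"
```

```text
573.6 77.5 145 0.258
   [0.0004, 0.0001, -0.0006, -0.0008]
now [573.2  77.5 144.4] 0.257 q [-0.2   0.52 -0.02  2.01  0.02  0.61 -1.54] F [-3.4 -0.9  3.7] open 0.0102 gf 46.7 t 21.23
```

Tracking the arc well. Last quarter.

>>> {"op": "apply_moves", "data": {"plan": [{"offset": [0,-0.0094,0.0103],"yaw": 0},{"offset": [0,-0.0083,0.0112],"yaw": 0},{"offset": [0,-0.0072,0.012],"yaw": 0},{"offset": [0,-0.006,0.0126],"yaw": 0},{"offset": [0,-0.0047,0.0131],"yaw": 0},{"offset": [0,-0.0034,0.0135],"yaw": 0}]}}

```text
time: 21.98
tool_pos: [0.5634, 0.1144, 0.0712]
tool_rot: [0.0, 0.992, 0.128, -0.001]
force: [-5.4, -0.2, 1.7]
opening: 0.0102
grasp_force: 50.2
```

>>> {"op": "apply_moves", "data": {"plan": [{"offset": [0,-0.0015,0.007],"yaw": 0},{"offset": [0,-0.0007,0.007],"yaw": 0},{"offset": [0,-0.0005,0.007],"yaw": 0},{"offset": [0,0,0.005],"yaw": 0},{"offset": [0,0,0],"yaw": 0}]}}

```text
time: 22.6
tool_pos: [0.5626, 0.1175, 0.0456]
tool_rot: [-0.0, 0.992, 0.128, -0.001]
force: [-5.6, 1.8, -0.1]
opening: 0.0101
grasp_force: 51.3
```

```bash
python3 -c "
from h import *
t0=1.829;u=np.array([np.cos(t0),np.sin(t0)]);s=np.array([635.5,-156.9])
w=s+284*u;go((*np.round(w,1),44.8,.258,1))"
```

```text
563.0 117.7 44.8 0.258
   [0.0005, -0.0001, 0.0008, -0.0008]
now [562.6 117.5  45.6] 0.257 q [-0.27  0.68 -0.01  2.06  0.02  0.41 -1.62] F [-5.6  1.8 -0.1] open 0.0101 gf 51.3 t 22.6
```

>>> {"op": "apply_moves", "data": {"plan": [{"offset": [0,0,0.001],"yaw": 0},{"offset": [0,0,0.001],"yaw": 0}]}}

```text
time: 22.85
tool_pos: [0.5626, 0.1176, 0.0439]
tool_rot: [-0.0, 0.992, 0.128, -0.001]
force: [-5.6, 1.4, 0.1]
opening: 0.0105
grasp_force: 51.4
```

>>> {"op": "apply_moves", "data": {"plan": [{"offset": [0,0,0.001],"yaw": 0},{"offset": [0,0,0.001],"yaw": 0}]}}

```text
time: 23.1
tool_pos: [0.5626, 0.1176, 0.042]
tool_rot: [-0.0, 0.992, 0.128, -0.001]
force: [-6.3, 0.8, 1.2]
opening: 0.0104
grasp_force: 51.5
```

>>> {"op": "apply_moves", "data": {"plan": [{"offset": [0,0,0.001],"yaw": 0},{"offset": [0,0,0.001],"yaw": 0}]}}

```text
time: 23.35
tool_pos: [0.5626, 0.1176, 0.0401]
tool_rot: [-0.0, 0.992, 0.128, -0.001]
force: [-5.8, 2.1, 2.0]
opening: 0.01
grasp_force: 51.5
```

>>> {"op": "apply_moves", "data": {"plan": [{"offset": [0,0,0.001],"yaw": 0},{"offset": [0,0,0],"yaw": 0}]}}

```text
time: 23.6
tool_pos: [0.5626, 0.1176, 0.0396]
tool_rot: [-0.0, 0.992, 0.128, -0.001]
force: [-6.7, 1.2, 5.3]
opening: 0.0103
grasp_force: 52.1
```

>>> {"op": "apply_moves", "data": {"plan": [{"offset": [0,0,0.001],"yaw": 0},{"offset": [0,0,0.001],"yaw": 0},{"offset": [0,0,0],"yaw": 0}]}}

```text
time: 23.98
tool_pos: [0.5626, 0.1177, 0.0391]
tool_rot: [-0.001, 0.992, 0.128, -0.001]
force: [-8.6, 0.6, 16.4]
opening: 0.0103
grasp_force: 53.7
```

```bash
python3 -c "
from h import *
i=manip.camera_info('scene');im=manip.camera('scene');H,S,V=hsv(im)
red=((H<8)|(H>172))&(S>150)&(V>60)
t0=1.829;u=np.array([np.cos(t0),np.sin(t0)]);e=np.array([u[1],-u[0]])
c=(np.array([635.2,-156.3])+284*u)/1000
for z in (.06,.065,.07):print(z,[proj(i,(*(c+k*e),z)).round(1) for k in (-.035,0,.035)])
ys,xs=np.where(red[150:300,250:400]);xs+=250;ys+=150
for x in range(xs.min(),xs.max()+1,4): print(x,ys[xs==x].mean() if (xs==x).any() else None,(xs==x).sum())
"
```

```text
0.06 [array([317.2, 182.1]), array([330.1, 185.5]), array([343.2, 189.1])]
0.065 [array([317.4, 180.4]), array([330.2, 183.8]), array([343.4, 187.3])]
0.07 [array([317.5, 178.6]), array([330.4, 182. ]), array([343.6, 185.5])]
316 181.0 1
320 182.5 4
324 None 0
328 None 0
332 None 0
336 187.5 4
340 188.0 3
344 188.0 1
```

Bar lies at z ≈ 60 mm and the force is stiff: plate is fully over on its stop. Swinging back.

>>> {"op": "apply_moves", "data": {"plan": [{"offset": [0,0.0007,-0.0155],"yaw": 0},{"offset": [0,0.002,-0.0138],"yaw": 0},{"offset": [0,0.0034,-0.0135],"yaw": 0},{"offset": [0,0.0047,-0.0131],"yaw": 0},{"offset": [0,0.006,-0.0126],"yaw": 0},{"offset": [0,0.0072,-0.012],"yaw": 0},{"offset": [0,0.0083,-0.0112],"yaw": 0},{"offset": [0,0.0094,-0.0103],"yaw": 0}]}}

```text
time: 25.02
tool_pos: [0.5723, 0.081, 0.1398]
tool_rot: [-0.003, 0.992, 0.129, -0.001]
force: [-8.7, 8.6, 6.2]
opening: 0.0103
grasp_force: 47.9
```

>>> {"op": "apply_moves", "data": {"plan": [{"offset": [0,0.0103,-0.0094],"yaw": 0},{"offset": [0,0.0112,-0.0083],"yaw": 0},{"offset": [0,0.012,-0.0072],"yaw": 0},{"offset": [0,0.0126,-0.006],"yaw": 0},{"offset": [0,0.0131,-0.0047],"yaw": 0},{"offset": [0,0.0135,-0.0034],"yaw": 0},{"offset": [0,0.0138,-0.002],"yaw": 0},{"offset": [0,0.0139,-0.0007],"yaw": 0}]}}

```text
time: 26.02
tool_pos: [0.5996, -0.0208, 0.183]
tool_rot: [-0.0, 0.992, 0.127, 0.0]
force: [-6.9, 1.7, 6.3]
opening: 0.0103
grasp_force: 50.4
```

>>> {"op": "apply_moves", "data": {"plan": [{"offset": [0,0.0139,0.0007],"yaw": 0},{"offset": [0,0.0138,0.002],"yaw": 0},{"offset": [0,0.0135,0.0034],"yaw": 0},{"offset": [0,0.0131,0.0047],"yaw": 0},{"offset": [0,0.0126,0.006],"yaw": 0},{"offset": [0,0.012,0.0072],"yaw": 0},{"offset": [0,0.0112,0.0083],"yaw": 0},{"offset": [0,0.0103,0.0094],"yaw": 0}]}}

```text
time: 27.02
tool_pos: [0.626, -0.1186, 0.139]
tool_rot: [0.0, 0.992, 0.128, 0.001]
force: [-1.9, 2.2, 0.4]
opening: 0.0105
grasp_force: 50.1
```

>>> {"op": "apply_moves", "data": {"plan": [{"offset": [0,0.0094,0.0103],"yaw": 0},{"offset": [0,0.0083,0.0112],"yaw": 0},{"offset": [0,0.0072,0.012],"yaw": 0},{"offset": [0,0.006,0.0126],"yaw": 0},{"offset": [0,0.0047,0.0131],"yaw": 0},{"offset": [0,0.0034,0.0115],"yaw": 0}]}}

```text
time: 27.78
tool_pos: [0.6356, -0.1547, 0.0678]
tool_rot: [-0.001, 0.992, 0.128, 0.0]
force: [-1.4, 3.5, -0.8]
opening: 0.01
grasp_force: 46.8
```

>>> {"op": "apply_moves", "data": {"plan": [{"offset": [0,0.0015,0.007],"yaw": 0},{"offset": [0,0.0007,0.007],"yaw": 0},{"offset": [0,0.0003,0.006],"yaw": 0},{"offset": [0,0,0.003],"yaw": 0},{"offset": [0,0,0.002],"yaw": 0},{"offset": [0,0,0.001],"yaw": 0}]}}

```text
time: 28.52
tool_pos: [0.6361, -0.1567, 0.0444]
tool_rot: [-0.0, 0.992, 0.129, 0.0]
force: [-4.3, 6.3, 14.1]
opening: 0.0099
grasp_force: 47.2
```

>>> {"op": "apply_moves", "data": {"plan": [{"offset": [0,0,0.001],"yaw": 0},{"offset": [0,0,0.001],"yaw": 0}]}}

```text
time: 28.78
tool_pos: [0.6362, -0.1567, 0.0443]
tool_rot: [-0.0, 0.992, 0.129, 0.0]
force: [-7.0, 7.2, 25.7]
opening: 0.0099
grasp_force: 48.3
```

>>> {"op": "apply_moves", "data": {"plan": [{"offset": [0,0,-0.002],"yaw": 0},{"offset": [0,0,-0.0005],"yaw": 0}]}}

```text
time: 29.02
tool_pos: [0.6361, -0.1567, 0.0446]
tool_rot: [-0.0, 0.992, 0.129, 0.0]
force: [-1.6, 6.4, 4.6]
opening: 0.0104
grasp_force: 46.4
```

>>> {"op": "apply_moves", "data": {"plan": [{"offset": [0,0,0],"yaw": 0},{"offset": [0,0,0],"yaw": 0},{"offset": [0,0,0],"yaw": 0},{"offset": [0,0,0],"yaw": 0}], "grip": 30}}

```text
time: 29.52
tool_pos: [0.6357, -0.1587, 0.0431]
tool_rot: [0.0, 0.992, 0.128, -0.0]
force: [-0.5, -0.9, 0.2]
opening: 0.0258
grasp_force: 0.0
```

>>> {"op": "apply_moves", "data": {"plan": [{"offset": [0,0,-0.02],"yaw": 0},{"offset": [0,0,-0.045],"yaw": 0},{"offset": [0,0,-0.05],"yaw": 0},{"offset": [0,0,0],"yaw": 0}]}}

```text
time: 30.02
tool_pos: [0.6396, -0.1588, 0.1645]
tool_rot: [0.002, 0.992, 0.128, 0.005]
force: [0.1, 0.1, 0.7]
opening: 0.0256
grasp_force: 0.0
```

```bash
python3 -c "
from h import *
im=manip.camera('top');i=manip.camera_info('top');H,S,V=hsv(im);cv2.imwrite('top1.png',im[:,:,::-1])
print('bar',rect(i,((H<8)|(H>172))&(S>150)&(V>60),.060,(290,140,350,215)))
print('white',rect(i,(S<60)&(V>130),.063,(220,155,290,225)))
bl=(H>100)&(H<130)&(S>90)
print('blue outline',rect(i,bl,.063,(225,165,268,215),True),bl[165:215,225:268].sum())
print('dark in nest',(V[170:212,232:262]<60).sum())
go((449,-418,160,1.334,8))"
```

```text
bar None
white ([584.3, 39.8, 78.1, 53.5], 1.83)Traceback (most recent call last):
  File "<string>", line 7, in <module>
    print('blue outline',rect(i,bl,.063,(225,165,268,215),True),bl[165:215,225:268].sum())
                         ~~~~^^^^^^^^^^^^^^^^^^^^^^^^^^^^^^^^^^
  File "h.py", line 19, in rect
    c=np.vstack([x for x in cs if len(x)>6]) if hull else max(cs,key=cv2.contourArea)
      ~~~~~~~~~^^^^^^^^^^^^^^^^^^^^^^^^^^^^^
    return _nx.concatenate(arrs, 0, dtype=dtype, casting=casting)
           ~~~~~~~~~~~~~~~^^^^^^^^^^^^^^^^^^^^^^^^^^^^^^^^^^^^^^^
ValueError: need at least one array to concatenate
```

```bash
python3 -c "
from h import *
go((449,-418,160,1.334,8))"
```

```text
449 -418 160 1.334
   [-0.0311, 0.0254, 0.0003, -0.1347]
   [-0.0342, 0.021, 0.0003, -0.1347]
   [-0.0367, 0.0162, 0.0003, -0.1347]
   [-0.0385, 0.0111, 0.0003, -0.1347]
   [-0.0397, 0.0059, 0.0003, -0.1347]
   [-0.0401, 0.0005, 0.0003, -0.1347]
   [-0.0398, -0.0049, 0.0003, -0.1347]
   [-0.0388, -0.0102, 0.0003, -0.1347]
now [ 637.7 -158.4  162. ] 0.257 q [ 0.19  0.58 -0.03  1.83  0.02  0.73 -1.16] F [-0.7 -0.  -0.4] open 0.0255 gf 0.0 t 30.07
```

>>> {"op": "apply_moves", "data": {"plan": [{"offset": [-0.031,0.0254,0],"yaw": -0.135},{"offset": [-0.034,0.021,0],"yaw": -0.135},{"offset": [-0.0367,0.016,0],"yaw": -0.135},{"offset": [-0.0385,0.011,0],"yaw": -0.135},{"offset": [-0.04,0.006,0],"yaw": -0.135},{"offset": [-0.04,0.0005,0],"yaw": -0.135},{"offset": [-0.04,-0.005,0],"yaw": -0.135},{"offset": [-0.039,-0.01,0],"yaw": -0.135}], "grip": 60}}

```text
time: 31.08
tool_pos: [0.4456, -0.4184, 0.1575]
tool_rot: [-0.001, 0.783, 0.622, -0.0]
force: [0.1, 0.3, -0.3]
opening: 0.0512
grasp_force: 0.0
```

>>> {"op": "apply_moves", "data": {"plan": [{"offset": [0,0,0],"yaw": 0},{"offset": [0,0,0],"yaw": 0}]}}

```text
time: 31.32
tool_pos: [0.4471, -0.4171, 0.1577]
tool_rot: [-0.001, 0.785, 0.619, 0.0]
force: [0.4, 0.1, 0.1]
opening: 0.0511
grasp_force: 0.0
```

```bash
python3 -c "
from h import *
i=manip.camera_info('wrist');im=manip.camera('wrist');H,S,V=hsv(im)
u,v=proj(i,(.465,-.350,.024)).astype(int);print(u,v)
roi=(max(u-70,0),max(v-70,0),u+70,v+70)
print('cork rgb',im[v+45,u],'top',im[v,u])
print('grey',rect(i,(S<50)&(V>40)&(V<190),.024,roi))
print('all',rect(i,(S<60)|(V<50),.015,roi))
im=manip.camera('top');i=manip.camera_info('top');H,S,V=hsv(im)
print('bar',rect(i,((H<8)|(H>172))&(S>150)&(V>60),.060,(290,140,350,215)))
go((465.2,-350,100,1.334,2),(465.2,-350,10,1.334,3))"
```

```text
280 109
cork rgb [102  67  35] top [128 129 129]
grey ([466.8, -353.6, 35.9, 22.0], 1.33)
all ([466.5, -354.2, 39.5, 25.2], 1.329)
bar ([636.3, -154.2, 78.3, 10.6], 0.259)
465.2 -350 100 1.334
   [0.0341, 0.0006, 0.0291, 0.0025]
   [0.0341, 0.0005, 0.0291, 0.0025]
465.2 -350 10 1.334
   [0.0, 0.0, 0.03, -0.0]
   [0.0, 0.0, 0.03, -0.0]
   [0.0, 0.0, 0.03, -0.0]
now [ 448.4 -416.2  158.1] 1.339 q [ 0.92  0.56 -0.34  1.92  0.27  0.71  0.18] F [-0.3 -0.   0.2] open 0.0515 gf 0.0 t 31.43
```

```bash
python3 -c "
from h import *
go((466.7,-353.8,90,1.33,3),(466.7,-353.8,10,1.33,3))"
```

```text
466.7 -353.8 90 1.33
   [0.0216, 0.0012, 0.0227, 0.003]
   [0.0216, 0.0011, 0.0227, 0.003]
   [0.0216, 0.001, 0.0227, 0.003]
466.7 -353.8 10 1.33
   [0.0, 0.0, 0.0267, 0.0]
   [0.0, 0.0, 0.0267, 0.0]
   [0.0, 0.0, 0.0267, 0.0]
now [ 448.4 -416.2  158.1] 1.339 q [ 0.92  0.56 -0.34  1.92  0.27  0.71  0.18] F [-0.3 -0.   0.2] open 0.0515 gf 0.0 t 31.43
```

>>> {"op": "apply_moves", "data": {"plan": [{"offset": [0.022,0.001,0.022],"yaw": 0.003},{"offset": [0.022,0.001,0.022],"yaw": 0.003},{"offset": [0.021,0.0,0.022],"yaw": 0.003},{"offset": [0,0,0.035],"yaw": 0},{"offset": [0,0,0],"yaw": 0},{"offset": [0,0,0],"yaw": 0}]}}

```text
time: 32.17
tool_pos: [0.4655, -0.355, 0.0581]
tool_rot: [0.0, 0.787, 0.617, 0.0]
force: [-0.7, -0.3, 0.6]
opening: 0.0511
grasp_force: 0.0
```

```bash
python3 -c "
from h import *
go((466.7,-353.8,10,1.33,3))"
```

```text
466.7 -353.8 10 1.33
   [0.0005, 0.0003, 0.016, -0.0004]
   [0.0005, 0.0003, 0.016, -0.0004]
   [0.0005, 0.0003, 0.016, -0.0004]
now [ 465.5 -355.    58.1] 1.329 q [ 0.76  0.67 -0.26  2.03  0.35  0.48 -0.  ] F [-0.7 -0.3  0.6] open 0.0511 gf 0.0 t 32.17
```

>>> {"op": "apply_moves", "data": {"plan": [{"offset": [0.0015,0.001,0.016],"yaw": 0},{"offset": [0,0,0.016],"yaw": 0},{"offset": [0,0,0.01],"yaw": 0},{"offset": [0,0,0.006],"yaw": 0},{"offset": [0,0,0],"yaw": 0}]}}

```text
time: 32.8
tool_pos: [0.4655, -0.3539, 0.0087]
tool_rot: [-0.001, 0.788, 0.616, -0.0]
force: [-0.2, 0.7, -0.0]
opening: 0.0512
grasp_force: 0.0
```

>>> {"op": "apply_moves", "data": {"plan": [{"offset": [0,0,0],"yaw": 0},{"offset": [0,0,0],"yaw": 0},{"offset": [0,0,0],"yaw": 0},{"offset": [0,0,0],"yaw": 0},{"offset": [0,0,0],"yaw": 0}], "grip": 15, "squeeze": 30}}

```text
time: 33.42
tool_pos: [0.4662, -0.3543, 0.0098]
tool_rot: [0.0, 0.788, 0.616, 0.0]
force: [-0.0, 0.6, 5.1]
opening: 0.025
grasp_force: 30.1
```

>>> {"op": "apply_moves", "data": {"plan": [{"offset": [0,0,-0.02],"yaw": 0},{"offset": [0,0,-0.05],"yaw": 0},{"offset": [0,0,-0.055],"yaw": 0}]}}

```text
time: 33.8
tool_pos: [0.465, -0.3536, 0.1357]
tool_rot: [-0.001, 0.788, 0.616, -0.0]
force: [0.6, -0.3, 0.2]
opening: 0.0253
grasp_force: 29.6
```

```bash
python3 -c "
from h import *
t=1.83;u=np.array([np.cos(t),np.sin(t)]);n=np.array([584.6,39.5])
a=n-70*u;print(a)
go((*np.round(a),140,1.83,9),(*n,140,1.83,2))"
```

```text
[602.54176358 -28.16160743]
603.0 -28.0 140 1.83
   [0.0388, 0.0062, -0.0005, -0.0558]
   [0.0384, 0.0083, -0.0005, -0.0558]
   [0.0379, 0.0105, -0.0005, -0.0558]
   [0.0372, 0.0126, -0.0005, -0.0558]
   [0.0365, 0.0146, -0.0005, -0.0558]
   [0.0356, 0.0166, -0.0005, -0.0558]
   [0.0346, 0.0186, -0.0005, -0.0558]
   [0.0335, 0.0205, -0.0005, -0.0558]
   [0.0323, 0.0223, -0.0005, -0.0558]
584.6 39.5 140 1.83
   [0.035, -0.0002, -0.0, 0.0]
   [0.035, -0.0002, -0.0, 0.0]
now [ 465.  -353.6  135.7] 1.328 q [ 0.81  0.56 -0.33  1.99  0.29  0.64  0.05] F [ 0.6 -0.3  0.2] open 0.0253 gf 29.6 t 33.8
```

>>> {"op": "apply_moves", "data": {"plan": [{"offset": [0.0388,0.0062,0],"yaw": -0.056},{"offset": [0.0384,0.0083,0],"yaw": -0.056},{"offset": [0.0379,0.0105,0],"yaw": -0.056},{"offset": [0.0372,0.0126,0],"yaw": -0.056},{"offset": [0.0365,0.0146,0],"yaw": -0.056},{"offset": [0.0356,0.0166,0],"yaw": -0.056},{"offset": [0.0346,0.0186,0],"yaw": -0.056},{"offset": [0.0335,0.0205,0],"yaw": -0.056}]}}

```text
time: 34.8
tool_pos: [0.5884, -0.0636, 0.1352]
tool_rot: [0.0, 0.63, 0.776, -0.0]
force: [0.6, -0.1, -0.6]
opening: 0.0253
grasp_force: 29.7
```

>>> {"op": "apply_moves", "data": {"plan": [{"offset": [0.032,0.022,0],"yaw": -0.055},{"offset": [0,0,0],"yaw": 0},{"offset": [0,0,0],"yaw": 0}]}}

```text
time: 35.17
tool_pos: [0.6028, -0.0296, 0.1346]
tool_rot: [0.0, 0.61, 0.793, -0.001]
force: [-1.0, 0.5, -1.3]
opening: 0.0251
grasp_force: 29.6
```

```bash
cat > nest.py <<'E'
from h import *
i=manip.camera_info('wrist');im=manip.camera('wrist');H,S,V=hsv(im);cv2.imwrite('nest_dbg.png',im[:,:,::-1])
u,v=proj(i,(.5846,.0395,.063)).astype(int);print(u,v,im[max(v,0),u])
bl=(H>95)&(H<130)&(S>70)&(V>60)
r=(u-95,max(v-120,0),u+95,v+110);k=np.zeros(bl.shape,np.uint8);k[r[1]:r[3],r[0]:r[2]]=bl[r[1]:r[3],r[0]:r[2]]
n,l,st,ce=cv2.connectedComponentsWithStats(k);print([s.tolist() for s in st[1:] if s[4]>25])
for j in range(1,n):
    if st[j,4]>60: print(rect(i,l==j,.063))
print('white',rect(i,(S<60)&(V>150),.063,r))
go((584.6,39.5,140,1.83,2))
E
python3 nest.py
```

```text
277 106 [163 152 144]
[[246, 66, 60, 83, 742], [242, 214, 68, 2, 135]]
([583.7, 38.3, 45.3, 33.5], 1.831)
([600.0, -23.4, 41.9, 0.7], 0.261)
white ([583.7, 38.2, 79.9, 56.6], 1.832)
584.6 39.5 140 1.83
   [0.0361, 0.0002, -0.0028, -0.0005]
   [0.0361, 0.0002, -0.0028, -0.0005]
now [602.6 -30.4 134.4] 1.829 q [ 0.29  0.6  -0.44  1.95  0.39  0.68 -0.14] F [ 0.1 -0.6  0.1] open 0.0251 gf 29.6 t 35.23
```

>>> {"op": "apply_moves", "data": {"plan": [{"offset": [0.035,0,0],"yaw": 0},{"offset": [0.036,0,0],"yaw": 0},{"offset": [0,0,0.025],"yaw": 0},{"offset": [0,0,0.02],"yaw": 0},{"offset": [0,0,0.008],"yaw": 0},{"offset": [0,0,0],"yaw": 0},{"offset": [0,0,0],"yaw": 0}]}}

```text
time: 36.1
tool_pos: [0.5857, 0.0394, 0.082]
tool_rot: [0.0, 0.61, 0.793, 0.0]
force: [0.0, -0.2, -0.6]
opening: 0.0253
grasp_force: 29.6
```

```bash
python3 -c "
from h import *
i=manip.camera_info('wrist');im=manip.camera('wrist');H,S,V=hsv(im)
c=proj(i,(.5837,.0383,.063));print(c,tool()[0])
bl=((H>95)&(H<130)&(S>70)&(V>60)).astype(np.uint8);bl[:, :180]=0;bl[:,380:]=0;bl[:120]=0
n,l,st,ce=cv2.connectedComponentsWithStats(bl)
for j in range(1,n):
    if st[j,4]>25:
        ys,xs=np.where(l==j);P=np.array([plane(i,p,.063)[:2]*1000-[583.7,38.3] for p in zip(xs,ys)]);t=1.831
        A=np.c_[P@[np.cos(t),np.sin(t)],P@[np.sin(t),-np.cos(t)]];print(st[j].tolist(),'along',A[:,0].min().round(1),A[:,0].max().round(1),'lat',A[:,1].min().round(1),A[:,1].max().round(1))
g=(S<50)&(V>40)&(V<190)
z=tool()[0][2]+.014;print('box top',rect(i,g,z,(235,200,325,400)))
dk=V<40;z2=z-.018;print('box far edge rows',[(c,[np.round(plane(i,(c,r),z)[:2]*1000,1).tolist()+[r] for r in range(150,400) if (dk|g)[r,c]][:1]) for c in (262,278,292)])
go((583.6,38,67,1.831,1))"
```

```text
[272.40262878 260.4071246 ] [0.58577632 0.03962619 0.08208469]
[237, 217, 71, 40, 363] along 2.3 22.3 lat -16.8 16.6
[233, 368, 90, 18, 644] along -74.4 -63.2 lat -21.8 26.8
box top ([585.6, 39.9, 34.1, 19.9], 1.824)
box far edge rows [(262, [[565.9, 93.4, 150]]), (278, [[571.4, 94.8, 150]]), (292, [[576.2, 96.1, 150]])]
583.6 38 67 1.831
   [-0.001, -0.0025, 0.0151, -0.0008]
now [585.8  39.6  82.1] 1.83 q [ 0.13  0.65 -0.39  2.01  0.45  0.56 -0.31] F [ 0.9 -0.5 -1.2] open 0.0252 gf 29.6 t 36.15
```

>>> {"op": "apply_moves", "data": {"plan": [{"offset": [-0.001,-0.0024,0.003],"yaw": 0},{"offset": [0,0,0.003],"yaw": 0},{"offset": [0,0,0.002],"yaw": 0},{"offset": [0,0,0],"yaw": 0},{"offset": [0,0,0],"yaw": 0}]}}

```text
time: 36.78
tool_pos: [0.5831, 0.0384, 0.0733]
tool_rot: [-0.0, 0.609, 0.793, 0.0]
force: [0.3, -0.4, -0.5]
opening: 0.0249
grasp_force: 29.6
```

```bash
python3 -c "
from h import *
i=manip.camera_info('wrist');im=manip.camera('wrist');H,S,V=hsv(im)
g=(S<50)&(V>40)&(V<190)
print('box top',rect(i,g,tool()[0][2]+.014,(235,200,325,400)))
bl=((H>95)&(H<130)&(S>70)&(V>60));b=rect(i,bl,.063,(190,150,370,330));print('outline part',b)
go((583.6,38,67,1.831,1))"
```

```text
box top ([590.7, 12.5, 37.8, 30.4], 0.261)
outline part ([580.1, 51.9, 33.6, 16.5], 0.261)
583.6 38 67 1.831
   [-0.0005, 0.0003, 0.0063, -0.0001]
now [583.2  38.4  73.3] 1.831 q [ 0.12  0.66 -0.38  2.02  0.46  0.54 -0.32] F [ 0.8 -0.3 -1.1] open 0.0254 gf 29.6 t 36.83
```

>>> {"op": "apply_moves", "data": {"plan": [{"offset": [0,0,0.002],"yaw": 0},{"offset": [0,0,0.0015],"yaw": 0},{"offset": [0,0,0],"yaw": 0}]}}

```text
time: 37.2
tool_pos: [0.5829, 0.0382, 0.0696]
tool_rot: [-0.0, 0.609, 0.793, -0.0]
force: [0.7, 0.6, -0.8]
opening: 0.0252
grasp_force: 29.6
```

>>> {"op": "apply_moves", "data": {"plan": [{"offset": [0,0,0.001],"yaw": 0},{"offset": [0,0,0.001],"yaw": 0}]}}

```text
time: 37.45
tool_pos: [0.5831, 0.0383, 0.0677]
tool_rot: [0.0, 0.609, 0.793, -0.0]
force: [0.1, 0.1, 0.2]
opening: 0.0252
grasp_force: 29.6
```

>>> {"op": "apply_moves", "data": {"plan": [{"offset": [0,0,0.001],"yaw": 0},{"offset": [0,0,0.0005],"yaw": 0}]}}

```text
time: 37.7
tool_pos: [0.5831, 0.0383, 0.0667]
tool_rot: [0.0, 0.609, 0.793, -0.0]
force: [-1.8, -0.9, 7.3]
opening: 0.0256
grasp_force: 30.6
```

>>> {"op": "apply_moves", "data": {"plan": [{"offset": [0,0,0.001],"yaw": 0},{"offset": [0,0,0],"yaw": 0}]}}

```text
time: 37.95
tool_pos: [0.5831, 0.0383, 0.0667]
tool_rot: [0.0, 0.609, 0.793, -0.0]
force: [-3.2, -1.1, 11.9]
opening: 0.0254
grasp_force: 31.1
```

Box is down on the panel. Releasing, waiting for the fingers to open, then straight up.

>>> {"op": "apply_moves", "data": {"plan": [{"offset": [0,0,-0.001],"yaw": 0}]}}

```text
time: 38.08
tool_pos: [0.5831, 0.0383, 0.0668]
tool_rot: [0.0, 0.609, 0.793, 0.0]
force: [-1.4, 0.2, -0.9]
opening: 0.0254
grasp_force: 29.6
```

>>> {"op": "apply_moves", "data": {"plan": [{"offset": [0,0,0],"yaw": 0},{"offset": [0,0,0],"yaw": 0},{"offset": [0,0,0],"yaw": 0},{"offset": [0,0,0],"yaw": 0}], "grip": 55}}

```text
time: 38.58
tool_pos: [0.5831, 0.0383, 0.0661]
tool_rot: [-0.0, 0.609, 0.793, -0.0]
force: [-0.6, -0.1, -0.2]
opening: 0.0468
grasp_force: 0.0
```

>>> {"op": "apply_moves", "data": {"plan": [{"offset": [0,0,-0.01],"yaw": 0},{"offset": [0,0,-0.03],"yaw": 0},{"offset": [0,0,-0.05],"yaw": 0},{"offset": [-0.05,0,0],"yaw": 0},{"offset": [-0.05,0,0],"yaw": 0},{"offset": [0,0,0],"yaw": 0},{"offset": [0,0,0],"yaw": 0}]}}

```text
time: 39.45
tool_pos: [0.6087, -0.0581, 0.1567]
tool_rot: [-0.0, 0.61, 0.793, 0.0]
force: [0.2, 0.9, -0.1]
opening: 0.0469
grasp_force: 0.0
```

```bash
python3 -c "
from h import *
i=manip.camera_info('wrist');im=manip.camera('wrist');H,S,V=hsv(im)
u,v=proj(i,(.5837,.0383,.081)).astype(int);print(u,v,im[v,u])
r=(u-60,max(v-75,0),u+60,v+75)
g=(S<60)&(V>40)&(V<150);print('grey top',rect(i,g,.081,(u-35,max(v-55,0),u+35,v+55)))
print('outline',rect(i,(H>95)&(H<130)&(S>70)&(V>60),.063,r,True))
print('panel white',rect(i,(S<60)&(V>150),.063,(u-95,max(v-120,0),u+95,v+95),True))
it=manip.camera_info('top');im=manip.camera('top');H,S,V=hsv(im)
a=cv2.imread('pics/top0.png')[:,:,::-1].copy();h,s,vv=hsv(a)
for nm,roi,z in(('meter',(225,250,290,290),.034),('lantern',(125,135,175,180),.044)):
  print(nm,rect(it,(H>20)&(H<35)&(S>150)&(V>90),z,roi),rect(it,(h>20)&(h<35)&(s>150)&(vv>90),z,roi))
print('tape diff',np.abs(im[150:195,360:405].astype(int)-a[150:195,360:405]).mean())
go((584,38,140,1.83,1))"
```

```text
278 54 [145 148 147]
grey top ([583.4, 37.6, 42.3, 25.2], 1.814)
outline ([583.7, 38.3, 45.8, 33.8], 1.831)
panel white ([586.3, 27.5, 105.0, 86.0], 0.261)
meter ([390.5, 9.2, 119.4, 67.0], 1.577) ([391.7, 7.9, 122.1, 64.5], 1.577)
lantern ([689.7, 300.2, 89.3, 87.3], 1.576) ([697.0, 306.2, 73.2, 69.1], 2.178)
tape diff 25.911604938271605
584 38 140 1.83
   [0.0976, 0.0008, 0.0166, 0.0034]
now [608.5 -56.4 156.6] 1.833 q [ 0.35  0.58 -0.46  1.92  0.37  0.73 -0.07] F [-0.2  0.6 -0.6] open 0.0468 gf 0.0 t 39.55
```

```bash
python3 -c "
from h import *
im=manip.camera('scene').astype(int);a=cv2.imread('pics/scene0.png')[:,:,::-1].astype(int)
for n,(x0,y0,x1,y1) in dict(tape=(190,290,255,340),meter=(220,175,280,212),lantern=(390,172,438,208),bar=(255,232,300,268)).items(): print(n,np.abs(im-a)[y0:y1,x0:x1].mean().round(1))
print(manip.sign_off())"
```

```text
tape 7.0
meter 11.7
lantern 6.9
bar 5.9
the job is handed in; nothing more can be done
None
```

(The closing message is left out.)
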